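# Pack, close and pin the hold-down bar of a trimming jig

## Task

Get the blue moulding ready for trimming: with the bar still open, lay packers flat on the middle of its raised pad so that they fill the gap under the hold-down bar, leaving less than 5 mm of play but letting the bar pass over. Then swing the bar closed until its hole lines up with the fork, and push the red-headed pin down through fork and bar until its collar sits on the fork. Do not shift the moulding, and leave the short black pin, the resin tin, the sanding block, the brush and the spanner where they are.

Things in the scene. Friction and masses are not known exactly. Their poses are not given: they have to be found in the camera images.
- jig: Trimming jig, fixed to the table at a place and yaw that change: plywood base 190 (x) x 400 (y) x 20 mm, a grey pivot post at its -y end and a grey fork post at its +y end. Origin on the table surface; z up; +y runs from the pivot post to the fork. The closed bar lies along this y axis, at x = 0.
- pack_spot (a point): Fixed point of the jig (axes as the jig's): the middle of the closed bar's underside, 150 mm above the table, straight above the centre of the moulding's pad. Bar underside height minus pad height is the gap to be packed (24 to 33 mm, different every time).
- pivot (a point): Fixed point of the jig: the bar's upright pivot axis, at the bar's top face (158 mm above the table), 125 mm from pack_spot towards -y of the jig. A hexagon bolt head stands 10 mm above it.
- fork_hole (a point): Fixed point of the jig: centre of the fork's pin hole at the top of the upper cheek, 170 mm above the table, 125 mm from pack_spot towards the jig's +y. Fork: two dark steel cheeks 50 x 56 x 10 mm, one above the other, 12 mm apart, carried by the post on the outer (+y) side, post face 34 mm from the hole axis. A plain 17 mm upright hole runs through both, free space below.
- bar (a joint): Angle (rad) of the steel hold-down bar, 40 wide, 8 mm thick, swinging level about the pivot, underside always 150 mm up. 0 = closed: along the jig's +y, its hole lined up with the fork's. Positive = open, clockwise seen from above (tip towards the jig's +x, away from the robot). Starts 0.95 to 1.2, range -0.15 to 1.45, no stop at 0. Light friction (0.08 N m) holds it where left.
- bar_knob (a point): Middle of the black upright knob on the bar, 155 mm from the pivot along the bar, 180 mm above the table; the knob is 29 mm across and 34 mm high (z 170 to 204 mm), does not turn by itself and stands on a thin stud 12 mm above the bar. Its axes are the bar's: y along the bar from pivot to tip.
- bar_hole (a point): Centre of the 17 mm hole in the bar's tip, at the bar's top face, 250 mm from the pivot; the bar ends 25 mm beyond it.
- moulding: Dark blue fibreglass moulding, 256 x 166 mm, 65 mm high, 0.6 kg, loose but sitting over its wooden cradle between the two posts, long side along the jig's x. Origin 50 mm below the pad on its middle. It stays where it is.
- pad (a point): Centre of the flat top of the raised boss on the moulding (flat part 100 mm along the jig's x, 62 mm along its y): the packers go here. The moulding around the boss is 16 mm lower. Its height differs from job to job because the cradle is set differently.
- pack6: Yellow horseshoe packer, 6 mm thick. All four packers are flat plastic plates 70 mm long (own x) and 45 mm wide (own y), z up, origin at the centre of the underside, with a 12 mm slot from the +x end to the middle. They lie on the table left of the jig, the four places dealt at random, long side roughly across (along world y).
- pack9: White horseshoe packer, 9 mm thick, otherwise as the yellow one.
- pack12: Green horseshoe packer, 12 mm thick, otherwise as the yellow one.
- pack18: Orange horseshoe packer, 18 mm thick, otherwise as the yellow one.
- pin: Retaining pin, 0.14 kg: origin at the underside of its collar, z up towards the head. Below: steel shank 14 mm thick, 60 mm long, the last 12 mm tapering to 6 mm. Above: collar 34 mm across, 5 mm thick, then a red round head 26 mm across, 40 mm high (5 to 45 mm above the origin). Starts upright in a hole of the parking block, collar on its top.
- pin_tip (a point): The lower end of the pin, 60 mm below its origin.
- spare: Short pin of another jig, black head, shank 36 mm, otherwise like the red one; stands in the other hole of the block. Leave it alone.
- block: Pale wooden parking block right of the jig, 150 mm (own x) x 60 x 65 mm high, fixed, origin under its centre; two upright 17 mm holes at x = -40 and +40 mm, in which the two pins stand (either way round), collars at 65 mm above the table.
- tin: White and red resin tin, 90 mm across, 119 mm high, at the back; bystander. Origin under its centre.
- sandblock: Cork sanding block 120 x 66 x 36 mm at the back right; bystander. Origin under its centre.
- brush: Wooden bench brush, 225 mm long, 32 mm high, lying at the back; bystander. Origin under its middle.
- spanner: Steel spanner, 180 mm long, lying at the front right; bystander.
Mind the look-alikes: they are no part of the job. There is more than one size of the pack18; the job needs the middle-sized. Several things have the shape of the pack9; the one meant has the colours described above.

How it is judged:
On the way, in this order (a step that is already met when the one before it is completed fails the run):
1. packers lie flat on the pad, their top less than 5 mm below the level of the bar's underside, while the bar is still open (((z of pack6 in the frame of pack_spot between -0.011 and -0.0045 m and horizontal distance between pack6 and pack_spot below 0.02 m and angle between pack6's own z axis and vertical below 0.08 rad and linear speed of pack6 below 0.02 m/s) or (z of pack9 in the frame of pack_spot between -0.014 and -0.0075 m and horizontal distance between pack9 and pack_spot below 0.02 m and angle between pack9's own z axis and vertical below 0.08 rad and linear speed of pack9 below 0.02 m/s) or (z of pack12 in the frame of pack_spot between -0.017 and -0.0105 m and horizontal distance between pack12 and pack_spot below 0.02 m and angle between pack12's own z axis and vertical below 0.08 rad and linear speed of pack12 below 0.02 m/s) or (z of pack18 in the frame of pack_spot between -0.023 and -0.0165 m and horizontal distance between pack18 and pack_spot below 0.02 m and angle between pack18's own z axis and vertical below 0.08 rad and linear speed of pack18 below 0.02 m/s)) and value of joint bar above 0.5 rad), for 0.2 s.
2. the bar is closed over the packers with its hole lined up with the fork's (value of joint bar between -0.024 and 0.024 rad and ((z of pack6 in the frame of pack_spot between -0.011 and -0.0045 m and horizontal distance between pack6 and pack_spot below 0.02 m and angle between pack6's own z axis and vertical below 0.08 rad and linear speed of pack6 below 0.02 m/s) or (z of pack9 in the frame of pack_spot between -0.014 and -0.0075 m and horizontal distance between pack9 and pack_spot below 0.02 m and angle between pack9's own z axis and vertical below 0.08 rad and linear speed of pack9 below 0.02 m/s) or (z of pack12 in the frame of pack_spot between -0.017 and -0.0105 m and horizontal distance between pack12 and pack_spot below 0.02 m and angle between pack12's own z axis and vertical below 0.08 rad and linear speed of pack12 below 0.02 m/s) or (z of pack18 in the frame of pack_spot between -0.023 and -0.0165 m and horizontal distance between pack18 and pack_spot below 0.02 m and angle between pack18's own z axis and vertical below 0.08 rad and linear speed of pack18 below 0.02 m/s))), for 0.2 s.
3. the red-headed pin is home through fork and bar (distance between pin and fork_hole below 0.006 m and angle between pin's own z axis and vertical below 0.12 rad and z of pin in the frame of fork_hole above -0.004 m and z of pin_tip in the frame of fork_hole below -0.045 m and horizontal distance between pin_tip and fork_hole below 0.006 m and value of joint bar between -0.024 and 0.024 rad), for 0.2 s.
At the end, for the whole second after the job is handed in: Top packer flat, within 20 mm of under pack_spot and less than 5 mm below the bar; bar within 0.024 rad of closed; pin upright through fork and bar, collar within 6 mm of its seat, tip over 45 mm below the fork's top; pad within 12 mm of under pack_spot; all at rest (all of step 3 and ((z of pack6 in the frame of pack_spot between -0.011 and -0.0045 m and horizontal distance between pack6 and pack_spot below 0.02 m and angle between pack6's own z axis and vertical below 0.08 rad and linear speed of pack6 below 0.02 m/s) or (z of pack9 in the frame of pack_spot between -0.014 and -0.0075 m and horizontal distance between pack9 and pack_spot below 0.02 m and angle between pack9's own z axis and vertical below 0.08 rad and linear speed of pack9 below 0.02 m/s) or (z of pack12 in the frame of pack_spot between -0.017 and -0.0105 m and horizontal distance between pack12 and pack_spot below 0.02 m and angle between pack12's own z axis and vertical below 0.08 rad and linear speed of pack12 below 0.02 m/s) or (z of pack18 in the frame of pack_spot between -0.023 and -0.0165 m and horizontal distance between pack18 and pack_spot below 0.02 m and angle between pack18's own z axis and vertical below 0.08 rad and linear speed of pack18 below 0.02 m/s)) and horizontal distance between pad and pack_spot below 0.012 m and angle between moulding's own z axis and vertical below 0.06 rad and linear speed of pin below 0.02 m/s and velocity of joint bar between -0.05 and 0.05 rad/s); the robot touches nothing.
It fails at once if the moulding is shifted in its cradle by more than 15 mm or tipped (distance of moulding from where it was at the start of the episode above 0.015 m or angle between moulding's own z axis and vertical above 0.15 rad).
It fails at once if the short black pin is disturbed (distance of spare from where it was at the start of the episode above 0.025 m).
It fails at once if a bystander (tin, sanding block, brush, spanner) is pushed more than 30 mm (distance of any of tin, sandblock, brush, spanner from where it was at the start of the episode above 0.03 m).
It also fails if it takes over 72 s, if anything falls off the work surface, if the arm or the gripper's body presses on something with over 40 N, if the wrist force passes 120 N, or if a joint passes its speed limit or range.

## Robot

A 6-joint arm with a two-finger parallel gripper is mounted at the origin on the work surface. World frame = base frame: x ahead of the robot, y to its left, z up, the work surface at z = 0. Lengths are in m, angles in rad, forces in N, time in s.
With the tool pointing down it reaches from about 0.375 to 0.9 m from the base axis. Payload 3.1 kg.
Tool frame: the origin (TCP) lies at the very end of the fingers, on their centre line; the grasp point (between the pads) lies 19 mm behind it (manip.pinch_z is the distance from the TCP to the grasp point, in m); z points along the fingers, y is the line along which they close (so a half turn about z gives the same grasp; the last joint's range is limited). The gripper opens to 85 mm and grips with 20 to 120 N. Pads are 22 mm wide; open, the fingers measure 114 mm over their backs; the gripper's body (76 mm by 85 mm) begins 54 mm behind the grasp point. The pads swing forward as they close: fully open they stand 13 mm farther back than shut.
Start: joints at [-1.349, 0.527, 1.433, -0, 1.181, -0.178], TCP at [0.243, -0.576, 0.231] pointing down, gripper open.
Joint ranges: [-3.08, 3.08], [-0.75, 2.2], [0.22, 2.44], [-1.43, 4.57], [0, 2.65], [-2.85, 2.85]. Speed limits (rad/s): [2.79, 2.79, 3.14, 3.14, 3.14, 3.14].

## Interface

Orientations are given as a unit quaternion [x, y, z, w].
In Python, from station import manip gives the robot as it stands.
- The arm moves only by the tool servo_tool, never from a script. Its argument "commands" is one flat list of numbers, 7 for each row, row after row: the shift along the tool's x, y, z each as a share of 500 mm, from -1 to 1, then the turn, a rotation vector about the tool's x, y, z each as a share of 360 degrees, from -1 to 1, then the opening, from -1 (shut) to 1 (fully open). In form: [dx, dy, dz, rx, ry, rz, claw, dx, dy, dz, rx, ry, rz, claw, ...]. A call has 1 to 12 rows; each row shifts and turns the commanded pose from where the row before left it, along the tool's axes as they then stand; what a row does not reach is not made up. A row lasts 1/12 s, in which the tool goes at most 41.7 mm and 7.16 degrees, less where a joint would pass 70% of its speed; a pose out of reach is approached as far as the arm can. A call with a number of a shift or a turn outside -1 to 1 is refused whole. A call with a gripper value outside its range is refused whole. The fingers move at their own pace and stop on an object; "force" is the grip in N (left out, the last holds). Time passes only in rows, so rows that do not move let the fingers close. It gives the time, the measured TCP pose, the force, the opening and the grip force at its end, in the units of the state.
- manip.sense(): the state, without advancing time (a new reading comes with each control period).
- manip.snapshot(name): name is "scene" or "top" or "wrist"; returns a dict with "img" (480x640x3 uint8, red, green, blue), "mtx" (3x3 intrinsics, pixels), "world_to_cam" (4x4, takes a point from world to camera coordinates). Camera axes: x right, y up, looking along -z (the intrinsics and any distortion apply to the point x, -y, -z); pixel columns grow to the right and rows downward; lengths in m; the calibration is good to about 2 mm. A picture is of the moment at which its call begins. There is no depth.
- manip.sign_off(): hands the job in; it is judged then, once.
Trained networks look in a picture, given as the dict that the camera call returned (one of the last four; its "shot" number tells which), for a name from the list of things; names that differ only in an ending like _2 or _b are one class to them, and where a whole thing is asked for, a point or a joint stands for the part that bears it (a point fixed in the world has none). Each returns a list of dicts, best first, with "conf" (0 to 1); they miss things now and then, are a little off and sometimes report something else, mostly with a low value. They report only what shows in the picture. A call takes as long as a camera call. They do not tell look-alikes from the thing itself.
- manip.look_for(picture, query): "box" ([left, top, width, height] in pixels, round what is visible of it).
- manip.silhouettes(picture, query): "pixels" (480x640 bool, what is visible of it) and "box" ([left, top, width, height] in pixels, round what is visible of it).
The state is a dict: "t": time; "q": joint angles; "qd": joint speeds; "tau": joint torques, N m; "tcp_pos": TCP position; "tool_rot": TCP orientation; "force": force on the tool from outside, world axes, zero at the start; "ft_torque": the same for the moment, N m; "finger_gap": opening from 0.0 (shut) to 1.0 (fully open); "gripper_force": force on a finger pad.
Only numpy, scipy, OpenCV 4.12 (cv2) and the standard library are available. Lean on these libraries where they do the work, as an engineer would, in place of code of your own. Each camera call takes 0.05 s, during which the arm holds its last target. There are 200 camera calls.

## Working session

There is one attempt and no reset: what is moved stays moved. The work goes in short steps, Python scripts to look and compute and a tool call to move; the robot and the scene stay as the last step left them, time stands still between calls to the robot, and variables do not carry over. Pictures are saved under pics/ and viewed, at most 10 in all, crops included, and the job is handed in when it is done.

Besides the shell and the picture viewer there is one more tool, called after ">>>" as name(argument=value, ...) on one line, values as JSON. servo_tool: Moves the arm, as the interface text tells. Its arguments: {"type":"object","properties":{"commands":{"type":"array"},"force":{"type":"number"}},"required":["commands"]}

```bash
mkdir -p pics; ls
cat > h.py <<'E'
import numpy as np,cv2
from station import manip
def ray(p,u,v):
    M=p["world_to_cam"];K=p["mtx"]
    d=np.array([(u-K[0,2])/K[0,0],-(v-K[1,2])/K[1,1],-1.0])
    R=M[:3,:3];c=-R.T@M[:3,3];return c,R.T@d
def atz(p,u,v,z):
    c,d=ray(p,u,v);return c+d*(z-c[2])/d[2]
def proj(p,X):
    X=np.asarray(X,float);q=p["world_to_cam"][:3,:3]@X+p["world_to_cam"][:3,3]
    K=p["mtx"];return np.array([K[0,0]*q[0]/-q[2]+K[0,2],K[1,1]*-q[1]/-q[2]+K[1,2]])
def save(n,img): cv2.imwrite("pics/"+n,img[:,:,::-1])
E
python3 - <<'E'
from h import *
ims=[]
for n in ["top","scene"]:
    p=manip.snapshot(n);save(n+"0.png",p["img"])
    c,_=ray(p,320,240);print(n,p.keys(),c,p["mtx"].tolist())
    for q in ["pack6","pack9","pack12","pack18","pin","spare","bar_knob","moulding","block","tin"]:
        try:
            for r in manip.look_for(p,q)[:4]:print(q,round(r["conf"],2),np.round(r["box"]))
        except Exception as e:print(q,e)
print(manip.sense())
E
```

```text
pics
top dict_keys(['img', 'mtx', 'world_to_cam', 'shot']) [0.42150084 0.04026714 1.36852891] [[515.2178121976872, 0.0, 315.18205357117773], [0.0, 515.2178121976872, 246.53493575192172], [0.0, 0.0, 1.0]]
pack6 0.88 [191. 267.  32.  22.]
pack6 0.76 [143. 198.  18.  19.]
pack6 0.74 [112. 300.  44.  36.]
pack6 0.72 [162. 230.  34.  17.]
pack9 0.88 [191. 267.  32.  22.]
pack9 0.76 [143. 198.  18.  19.]
pack9 0.74 [112. 300.  44.  36.]
pack9 0.72 [162. 230.  34.  17.]
pack12 0.88 [191. 267.  32.  22.]
pack12 0.76 [143. 198.  18.  19.]
pack12 0.74 [112. 300.  44.  36.]
pack12 0.72 [162. 230.  34.  17.]
pack18 0.88 [191. 267.  32.  22.]
pack18 0.76 [143. 198.  18.  19.]
pack18 0.74 [112. 300.  44.  36.]
pack18 0.72 [162. 230.  34.  17.]
pin 0.72 [454. 246.  16.  15.]
pin 0.7 [246. 156. 158. 156.]
pin 0.42 [190. 266.  33.  20.]
spare 0.69 [446. 278.  14.  14.]
spare 0.57 [300. 155.  83.  26.]
spare 0.28 [343. 162.  50. 119.]
spare 0.19 [435. 240.  39.  65.]
bar_knob 0.88 [340. 164.  50. 119.]
bar_knob 0.43 [192. 267.  30.  22.]
moulding 0.59 [292. 218.  72.  98.]
moulding 0.57 [248. 135.  37
[... 1047 characters left out ...]
: 1.1, 'q': array([-1.34949324e+00,  5.27501309e-01,  1.43268019e+00, -7.31756314e-06,
        1.18140287e+00, -1.78515312e-01]), 'qd': array([ 9.25904903e-04, -4.21045578e-04, -6.84727181e-05,  5.15555907e-04,
        1.99347598e-03, -1.95766306e-04]), 'tau': array([ 1.00086134e-03, -4.42327094e+01, -1.78422636e+01, -6.35202696e-05,
        9.29518028e-04,  4.45182451e-06]), 'tcp_pos': array([ 0.24329543, -0.57568734,  0.23131591]), 'tool_rot': array([ 9.80084338e-01,  1.98581699e-01, -3.29552070e-06,  4.21285729e-06]), 'force': array([-0.36700986,  0.65487873, -0.59298175]), 'ft_torque': array([-0.00496882,  0.01660722,  0.05459997]), 'gripper_force': 0.0, 'finger_gap': 0.9988517732618898}
```

Run:
```python
import cv2
a=cv2.imread("pics/top0.png")[110:360,90:490]
cv2.imwrite("pics/top0c.png",cv2.resize(a,(800,500),interpolation=cv2.INTER_CUBIC))
a=cv2.imread("pics/scene0.png")[170:370,160:440]
cv2.imwrite("pics/scene0c.png",cv2.resize(a,(784,560),interpolation=cv2.INTER_CUBIC))
```

```text
(no output)
```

View pics/top0c.png

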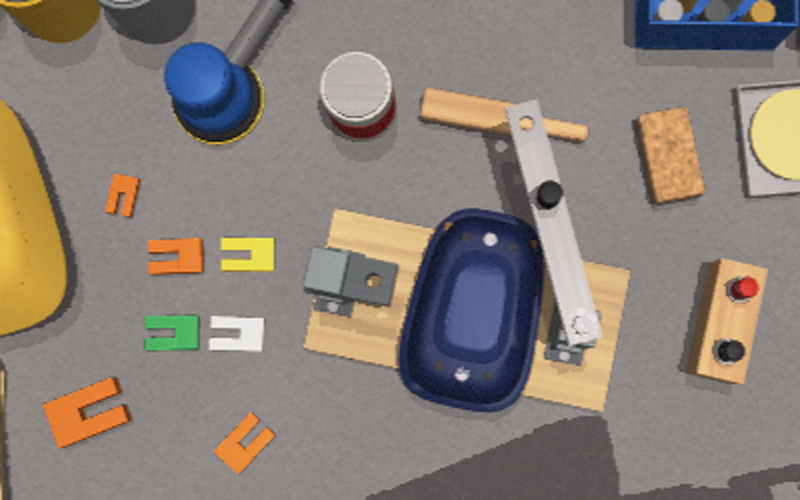

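View pics/scene0c.png

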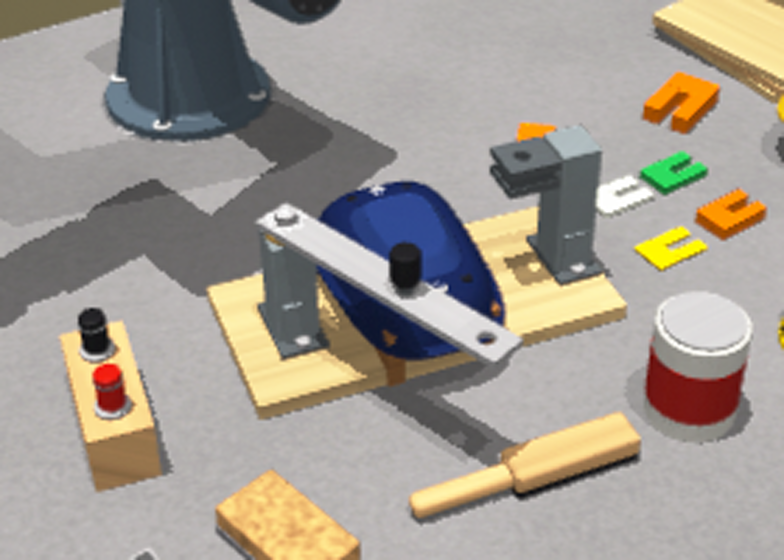

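The top crop has a scale of 2 and an offset of (90, 110). In it the jig's fork hole is at about (374,281), the pivot bolt at (584,325), the knob at (548,193), the pad centre at (477,307), the red pin at (744,288) and the black pin at (731,351).

Orange candidates in the crop: (175,256), (122,195), (245,442) and (86,411). The one at (175,256) stands in the 2x2 group and looks the same length as yellow, green and white. Two are smaller and one is larger. I'll confirm this by measuring.

```bash
cat >> h.py <<'E'
def cur():
    s=manip.sense();x,y,z,w=s["tool_rot"];return np.r_[s["tcp_pos"],2*np.arctan2(y,x)]
def plan(way,start=None,dmax=.040,amax=6.9):
    """way: (x,y,z,psi,claw[,n]); prints rows in calls"""
    p=np.array(cur() if start is None else start,float);out=[]
    for w in way:
        t=np.array(w[:4],float);d=t-p;d[3]=(d[3]+np.pi)%(2*np.pi)-np.pi
        n=max(1,int(np.ceil(max(np.linalg.norm(d[:3])/dmax,abs(d[3])/np.radians(amax)))))
        if len(w)>5:n=max(n,w[5])
        e=p+d
        for i in range(n):
            s=(e-p)/(n-i);c,sn=np.cos(p[3]),np.sin(p[3])
            r=np.round([(c*s[0]+sn*s[1])/.5,(sn*s[0]-c*s[1])/.5,-s[2]/.5,0,0,-s[3]/(2*np.pi),w[4]],4)
            a,b=r[0]*.5,r[1]*.5
            p=p+np.array([c*a+sn*b,sn*a-c*b,-r[2]*.5,-r[5]*2*np.pi]);out.append(r)
    for i in range(0,len(out),12):
        print("CALL",len(out[i:i+12]),"["+", ".join(", ".join("%g"%v for v in r) for r in out[i:i+12])+"]")
    print("end",np.round(p,4))
E
python3 - <<'E'
from h import *
from scipy.optimize import least_squares
import pickle
img=cv2.imread("pics/top0.png")
p=manip.snapshot("top");hsv=cv2.cvtColor(img,cv2.COLOR_BGR2HSV)
pickle.dump({k:p[k] for k in("mtx","world_to_cam")},open("top.pkl","wb"))
rng={"orange":((5,150,120),(17,255,255)),"yellow":((24,150,120),(34,255,255)),"green":((55,120,80),(80,255,255)),"white":((0,0,195),(180,40,255))}
for n,(a,b) in rng.items():
    m=cv2.inRange(hsv,a,b);cs,_=cv2.findContours(m,cv2.RETR_EXTERNAL,cv2.CHAIN_APPROX_NONE)
    for c in cs:
        if 80<cv2.contourArea(c)<2500:
            z={"orange":.018,"yellow":.006,"green":.012,"white":.009}[n]
            P=np.array([atz(p,u,v,z)[:2] for u,v in c[:,0]],np.float32)*1000
            r=cv2.minAreaRect(P);u0=c[:,0].mean(0)
            print(n,u0.round(),"c",np.round(r[0],1),"size",np.round(r[1],1),"ang",round(r[2],1))
full=lambda u,v:(u/2+90,v/2+110)
for n,u,v,z in [("fork",374,281,.170),("pivot",584,325,.168),("knob",548,193,.204),("barhole",526,123,.158),("padc",477,307,.122),("pin",744,288,.110),("spare",731,351,.110)]:
    print(n,np.round(atz(p,*full(u,v),z),4))
E
```

```text
orange [212. 331.] c [332.6 304. ] size [44.2 68.5] ang 46.9
orange [133. 316.] c [368.  512.5] size [62.  96.2] ang 22.7
orange [176. 238.] c [574.6 404.9] size [44.9 68.6] ang 2.6
orange [150. 208.] c [654.8 478.6] size [33.6 52.8] ang 80.3
yellow [213. 237.] c [579.1 311.2] size [42.9 67.3] ang 0.9
yellow [513. 178.] c [ 754.2 -491.6] size [ 78.3 121.6] ang 88.9
green [175. 276.] c [473.6 406.3] size [42.  66.8] ang 0.9
white [508. 316.] c [ 377.3 -460. ] size [ 32.3 121.4] ang 60.4
white [207. 276.] c [474.1 321.8] size [69.  43.2] ang 88.4
white [373. 245.] c [ 562.2 -114.2] size [188.1  43.5] ang 15.6
white [357. 187.] c [716.7 -71. ] size [83.7 42.2] ang 15.6
fork [0.5307 0.1291 0.17  ]
pivot [ 0.4833 -0.1165  0.168 ]
knob [ 0.6319 -0.0702  0.204 ]
barhole [ 0.7248 -0.0477  0.158 ]
padc [0.5054 0.0072 0.122 ]
pin [ 0.5347 -0.3202  0.11  ]
spare [ 0.4574 -0.3034  0.11  ]
```

I found two oranges of equal outline, at full-picture (176,238) and (212,331). The first lies square in the dealt 2x2 group. The second is turned 45° and may be another thickness. I'll confirm with the wrist camera before grasping.

Run:
```python
from h import *
plan([(.30,-.40,.30,.6,1),(.46,.08,.32,1.2,1),(.55,.36,.30,1.588,1)])
```

```text
CALL 12 [0.0482, -0.0559, -0.0275, 0, 0, -0.0064, 1, 0.0505, -0.0539, -0.0275, 0, 0, -0.0064, 1, 0.0526, -0.0519, -0.0275, 0, 0, -0.0064, 1, 0.0546, -0.0497, -0.0274, 0, 0, -0.0063, 1, 0.0566, -0.0474, -0.0275, 0, 0, -0.0064, 1, 0.062, -0.047, -0.0031, 0, 0, -0.0073, 1, 0.0641, -0.0441, -0.0031, 0, 0, -0.0073, 1, 0.0661, -0.0412, -0.0031, 0, 0, -0.0074, 1, 0.0679, -0.038, -0.0031, 0, 0, -0.0073, 1, 0.0696, -0.0349, -0.0031, 0, 0, -0.0074, 1, 0.0711, -0.0316, -0.0031, 0, 0, -0.0073, 1, 0.0725, -0.0283, -0.0031, 0, 0, -0.0074, 1]
CALL 12 [0.0738, -0.0249, -0.003, 0, 0, -0.0073, 1, 0.0748, -0.0215, -0.0031, 0, 0, -0.0074, 1, 0.0757, -0.0181, -0.003, 0, 0, -0.0073, 1, 0.0765, -0.0146, -0.0031, 0, 0, -0.0074, 1, 0.0771, -0.011, -0.003, 0, 0, -0.0073, 1, 0.0775, -0.0074, -0.0031, 0, 0, -0.0074, 1, 0.0734, -0.0044, 0.005, 0, 0, -0.0077, 1, 0.0735, -0.0008, 0.005, 0, 0, -0.0077, 1, 0.0735, 0.0027, 0.005, 0, 0, -0.0077, 1, 0.0732, 0.0063, 0.005, 0, 0, -0.0077, 1, 0.0729, 0.0098, 0.005, 0, 0, -0.0077, 1, 0.0723, 0.0134, 0.005, 0, 0, -0.0077, 1]
CALL 2 [0.0716, 0.0168, 0.005, 0, 0, -0.0078, 1, 0.0706, 0.0203, 0.005, 0, 0, -0.0077, 1]
end [0.55   0.36   0.3    1.5879]
```

>>> servo_tool(commands=[0.048,-0.056,-0.028,0,0,-0.006,1,0.05,-0.054,-0.028,0,0,-0.006,1,0.053,-0.052,-0.028,0,0,-0.006,1,0.055,-0.05,-0.028,0,0,-0.006,1,0.057,-0.047,-0.028,0,0,-0.006,1,0.062,-0.047,-0.003,0,0,-0.007,1,0.064,-0.044,-0.003,0,0,-0.007,1,0.066,-0.041,-0.003,0,0,-0.007,1,0.068,-0.038,-0.003,0,0,-0.007,1,0.07,-0.035,-0.003,0,0,-0.007,1,0.071,-0.032,-0.003,0,0,-0.007,1,0.073,-0.028,-0.003,0,0,-0.007,1])

```text
t: 2.15
tcp_pos: [0.3923, -0.1412, 0.3122]
tool_rot: [0.901, 0.434, 0.0, 0.0]
force: [1.1, -0.8, 0.0]
finger_gap: 0.997
gripper_force: 0.0
```

>>> servo_tool(commands=[0.074,-0.025,-0.003,0,0,-0.007,1,0.075,-0.021,-0.003,0,0,-0.007,1,0.076,-0.018,-0.003,0,0,-0.007,1,0.077,-0.015,-0.003,0,0,-0.007,1,0.077,-0.011,-0.003,0,0,-0.008,1,0.077,-0.007,-0.003,0,0,-0.008,1,0.073,-0.004,0.005,0,0,-0.008,1,0.073,-0.001,0.005,0,0,-0.008,1,0.073,0.003,0.005,0,0,-0.008,1,0.073,0.006,0.005,0,0,-0.008,1,0.073,0.01,0.005,0,0,-0.008,1,0.072,0.013,0.005,0,0,-0.008,1])

```text
t: 3.15
tcp_pos: [0.5455, 0.2857, 0.3057]
tool_rot: [0.739, 0.673, 0.0, 0.0]
force: [1.1, 0.5, 1.0]
finger_gap: 1.002
gripper_force: 0.0
```

>>> servo_tool(commands=[0.072,0.017,0.005,0,0,-0.008,1,0.05,0.02,0,0,0,-0.008,1,0,0,0,0,0,0,1])

```text
t: 3.4
tcp_pos: [0.5696, 0.3482, 0.3024]
tool_rot: [0.704, 0.711, 0.002, -0.0]
force: [0.4, -0.1, 0.1]
finger_gap: 1.001
gripper_force: 0.0
```

Run:
```python
from h import *
print(cur(),manip.sense()["t"],manip.sense()["q"].round(3))
w=manip.snapshot("wrist");save("w0.png",w["img"]);t=manip.snapshot("top");save("top1.png",t["img"])
import pickle
pickle.dump({k:w[k] for k in("mtx","world_to_cam")},open("w0.pkl","wb"))
print("cam",ray(w,320,240),proj(w,[.5746,.405,.018]),proj(w,[.3326,.304,.018]))
```

```text
[0.56955297 0.34823288 0.30240001 1.58044273] 3.4 [0.381 0.523 1.234 0.002 1.382 0.371]
cam (array([0.56765298, 0.41572965, 0.44437016]), array([ 0.007995  , -0.26232243, -0.96496317])) [323.87472495 152.63424144] [126.74172649 235.08892737]
```

View pics/w0.png

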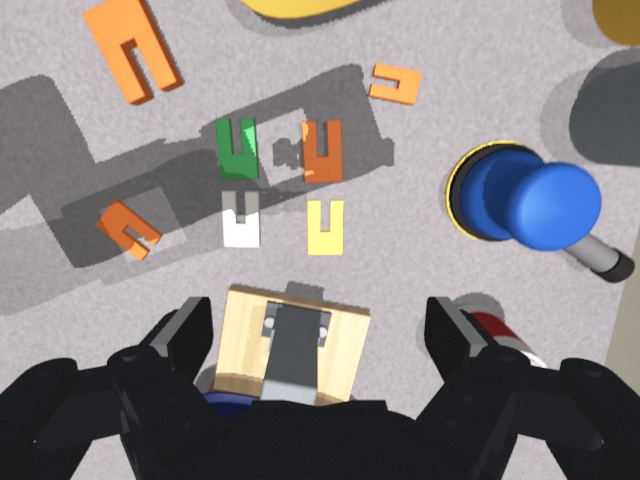

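The wrist picture shows the group's orange packer at (323,151), as predicted, with green at (237,148), white at (241,219) and yellow at (325,227). The other oranges are at (128,229), (396,84, small) and (133,50, large). I'll measure them to settle which is which, then crop.

Run:
```python
import pickle
from h import *
W=pickle.load(open("w0.pkl","rb"));T=pickle.load(open("top.pkl","rb"))
hw=cv2.cvtColor(cv2.imread("pics/w0.png"),cv2.COLOR_BGR2HSV);ht=cv2.cvtColor(cv2.imread("pics/top0.png"),cv2.COLOR_BGR2HSV)
def cand(p,h,a,b,z):
    o=[];cs,_=cv2.findContours(cv2.inRange(h,a,b),cv2.RETR_EXTERNAL,cv2.CHAIN_APPROX_NONE)
    for c in cs:
        if 80<cv2.contourArea(c)<6000:
            P=np.array([atz(p,u,v,z)[:2] for u,v in c[:,0]],np.float32)*1000
            r=cv2.minAreaRect(P);o.append((c[:,0].mean(0).round(),np.round(r[0],1),np.round(r[1],1),round(r[2],1)))
    return o
for n,(a,b),z in [("orange",((4,120,70),(19,255,255)),.018),("orange",((4,120,70),(19,255,255)),.009),("green",((50,90,40),(85,255,255)),.012),("yellow",((24,120,70),(34,255,255)),.006)]:
    for nm,p,h in(("T",T,ht),("W",W,hw)):
        for o in cand(p,h,a,b,z):print(n,z,nm,*o)
i=cv2.imread("pics/w0.png");t=cv2.imread("pics/top0.png")
A=cv2.resize(i[100:275,80:360],(800,500),interpolation=cv2.INTER_CUBIC)
cv2.imwrite("pics/crop.png",A)
for (x,y) in [(323,170),(120,218),(133,40),(410,84)]:print(hw[y,x])
for (x,y) in [(185,233),(208,335),(125,322),(150,201)]:print(ht[y-1:y+2,x-1:x+2].mean((0,1)))
```

```text
orange 0.018 T [590. 356.] [ 283.9 -675.1] [74.9 76.6] 88.0
orange 0.018 T [212. 331.] [332.  304.7] [44.3 70.3] 46.9
orange 0.018 T [134. 315.] [368.7 510.3] [ 62.5 101.3] 22.8
orange 0.018 T [176. 238.] [574.9 403.8] [45.1 71.9] 0.9
orange 0.018 T [150. 208.] [654.6 478.3] [36.2 52.9] 79.5
orange 0.018 T [425. 187.] [ 720.2 -248.8] [121.2  69.1] 11.4
orange 0.018 T [470. 116.] [ 920.7 -368.9] [27.9 41.1] 0.9
orange 0.018 T [434. 105.] [ 945.2 -276.9] [30.2 52.8] 64.1
orange 0.018 T [592.  88.] [ 999.2 -706.3] [33.8 55.4] 0.9
orange 0.018 T [632.  95.] [ 989.2 -808.9] [ 48.9 139.9] 87.3
orange 0.018 T [341.  37.] [1135.8  -19. ] [  32.4 1644. ] 0.1
orange 0.018 W [130. 231.] [335.6 310.9] [46.8 68.8] 47.9
orange 0.018 W [322. 149.] [572.5 406. ] [44.9 69.3] 3.2
orange 0.018 W [393.  84.] [651.9 479.3] [34.2 53.1] 79.8
orange 0.018 W [135.  53.] [367.7 511.5] [ 67.4 101.6] 22.5
orange 0.009 T [590. 356.] [ 283.  -679.9] [75.4 77.1] 88.0
orange 0.009 T [212. 331.] [331.4 306.4] [44.6 70.8] 46.9
orange 0.009 T [134. 315.] [368.4 513.4] [ 62.9 102. ] 22.8
orange 0.009 T [176. 238.] [575
[... 548 characters left out ...]
[45.9 70.8] 3.2
orange 0.009 W [393.  84.] [653.7 480.7] [34.9 54.2] 79.8
orange 0.009 W [135.  53.] [363.4 513.5] [ 68.8 103.8] 22.5
green 0.012 T [175. 276.] [473.6 407.1] [42.  68.5] 0.9
green 0.012 W [237. 146.] [472.7 407.9] [45.4 68.8] 2.1
yellow 0.006 T [213. 237.] [579.1 312.1] [42.9 69.1] 0.9
yellow 0.006 T [513. 177.] [ 754.7 -492.2] [121.2  82.4] 0.2
yellow 0.006 W [458. 188.] [745.4 360.5] [112.9  38.6] 88.4
yellow 0.006 W [261.   4.] [505.7 559.2] [37.6  8.5] 0.5
[ 11 182 202]
[ 11 191 207]
[ 11 189 144]
[ 17 153 255]
[ 12.88888889 195.         233.        ]
[ 14.         193.         232.88888889]
[ 12.77777778 198.55555556 230.66666667]
[ 13.         198.55555556 230.44444444]
```

View pics/crop.png

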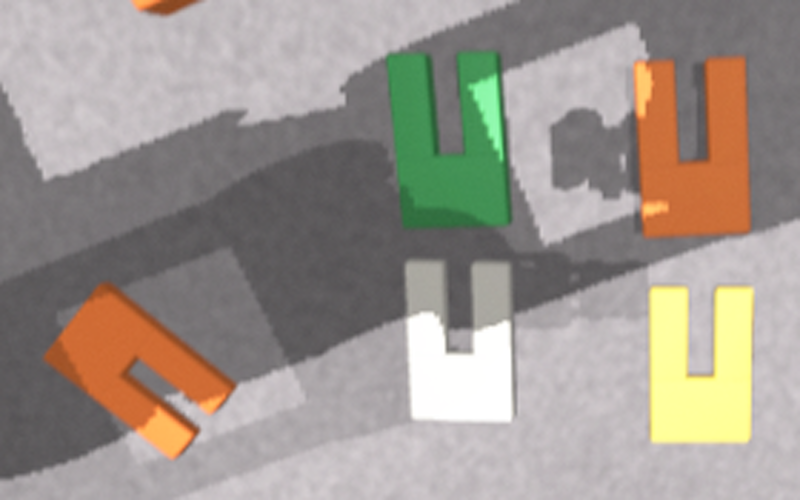

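The orange at crop (693,145), picture (323,151), has the outline of the other three packers, lies in the dealt group, and is thick (the two views agree at z≈18 mm). The orange at (128,229) agrees at about 9 mm, so it is a recoloured pack9 look-alike. The others are too small or too large. I'll take the group one.

Run:
```python
from h import *
plan([(.5735,.400,.06,1.62,1),(.5735,.400,.002,1.62,1,3)])
```

```text
CALL 10 [0.016, 0.0016, 0.0693, 0, 0, -0.001, 1, 0.016, 0.0018, 0.0693, 0, 0, -0.001, 1, 0.016, 0.0018, 0.0693, 0, 0, -0.001, 1, 0.016, 0.002, 0.0693, 0, 0, -0.001, 1, 0.016, 0.0021, 0.0693, 0, 0, -0.001, 1, 0.0159, 0.0021, 0.0693, 0, 0, -0.001, 1, 0.0159, 0.0023, 0.0693, 0, 0, -0.001, 1, 0, -0, 0.0387, 0, 0, -0, 1, 0, -0, 0.0386, 0, 0, -0, 1, 0, -0, 0.0387, 0, 0, -0, 1]
end [0.5735 0.4    0.002  1.6199]
```

>>> servo_tool(commands=[0.016,0.002,0.069,0,0,-0.001,1,0.016,0.002,0.069,0,0,-0.001,1,0.016,0.002,0.069,0,0,-0.001,1,0.016,0.002,0.069,0,0,-0.001,1,0.016,0.002,0.069,0,0,-0.001,1,0.016,0.002,0.069,0,0,-0.001,1,0.016,0.002,0.069,0,0,-0.001,1,0,0,0.039,0,0,0,1,0,0,0.039,0,0,0,1,0,0,0.039,0,0,0,1,0,0,0,0,0,0,0.5], force=60)

```text
t: 4.42
tcp_pos: [0.5712, 0.3963, -0.0006]
tool_rot: [0.691, 0.723, -0.004, -0.001]
force: [-0.9, -0.3, -0.4]
finger_gap: 0.885
gripper_force: 0.0
```

>>> servo_tool(commands=[0,0,0,0,0,0,-0.5,0,0,0,0,0,0,-0.5,0,0,0,0,0,0,-0.5,0,0,0,0,0,0,-0.5,0,0,0,0,0,0,-0.5])

```text
t: 4.83
tcp_pos: [0.5755, 0.3998, 0.0057]
tool_rot: [0.69, 0.724, 0.002, 0.001]
force: [0.3, -1.1, 6.2]
finger_gap: 0.506
gripper_force: 62.4
```

Run:
```python
from h import *
s=manip.sense();print(cur(),s["force"],s["finger_gap"],s["gripper_force"])
plan([(.5735,.400,.10,1.62,-.5),(.53,.15,.22,2.5,-.5),(.507,.0055,.22,2.951,-.5),(.507,.0055,.145,2.951,-.5)])
w=manip.snapshot("wrist");save("w1.png",w["img"])
```

```text
[0.57554088 0.39982366 0.00568914 1.61858511] [ 0.30121146 -1.06065893  6.23057942] 0.50638325983996 62.44718760251999
CALL 12 [0.0002, -0.0014, -0.0629, 0, 0, -0.0001, -0.5, 0.0002, -0.0013, -0.0629, 0, 0, -0.0001, -0.5, 0.0001, -0.0014, -0.0628, 0, 0, -0, -0.5, -0.0619, -0.0139, -0.03, 0, 0, -0.0175, -0.5, -0.06, -0.0206, -0.03, 0, 0, -0.0175, -0.5, -0.0574, -0.0271, -0.03, 0, 0, -0.0175, -0.5, -0.054, -0.0332, -0.03, 0, 0, -0.0175, -0.5, -0.0501, -0.039, -0.03, 0, 0, -0.0175, -0.5, -0.0455, -0.0442, -0.03, 0, 0, -0.0175, -0.5, -0.0403, -0.0489, -0.03, 0, 0, -0.0175, -0.5, -0.0347, -0.0531, -0.03, 0, 0, -0.0176, -0.5, -0.034, -0.0648, -0, 0, 0, -0.0179, -0.5]
CALL 5 [-0.0266, -0.0682, -0, 0, 0, -0.018, -0.5, -0.0187, -0.0707, -0, 0, 0, -0.0179, -0.5, -0.0106, -0.0723, -0, 0, 0, -0.018, -0.5, -0, -0, 0.075, 0, 0, 0, -0.5, -0, -0, 0.075, 0, 0, 0, -0.5]
end [0.507  0.0055 0.145  2.9512]
```

Run:
```python
from h import *
plan([(.5735,.398,.18,1.62,-.5),(.54,.2,.23,2.3,-.5),(.512,.0054,.22,2.951,-.5),(.512,.0054,.155,2.951,-.5)],start=[.5735,.400,.0024,1.62])
```

```text
CALL 12 [-0.0008, -0, -0.071, 0, 0, -0, -0.5, -0.0008, -0, -0.071, 0, 0, -0, -0.5, -0.0008, -0.0001, -0.0711, 0, 0, -0, -0.5, -0.0008, -0, -0.071, 0, 0, -0, -0.5, -0.0008, -0.0001, -0.0711, 0, 0, -0, -0.5, -0.0654, -0.0144, -0.0167, 0, 0, -0.018, -0.5, -0.0633, -0.0217, -0.0167, 0, 0, -0.018, -0.5, -0.0605, -0.0287, -0.0167, 0, 0, -0.0181, -0.5, -0.0568, -0.0354, -0.0166, 0, 0, -0.018, -0.5, -0.0525, -0.0415, -0.0167, 0, 0, -0.0181, -0.5, -0.0474, -0.0472, -0.0166, 0, 0, -0.018, -0.5, -0.0422, -0.0502, 0.0033, 0, 0, -0.0173, -0.5]
CALL 7 [-0.0365, -0.0545, 0.0033, 0, 0, -0.0173, -0.5, -0.0303, -0.0581, 0.0033, 0, 0, -0.0173, -0.5, -0.0239, -0.061, 0.0034, 0, 0, -0.0172, -0.5, -0.0171, -0.0632, 0.0033, 0, 0, -0.0173, -0.5, -0.0102, -0.0648, 0.0034, 0, 0, -0.0172, -0.5, 0, 0, 0.065, 0, 0, -0, -0.5, 0, 0, 0.065, 0, 0, -0, -0.5]
end [0.512  0.0054 0.155  2.9508]
```

>>> servo_tool(commands=[-0.001,0,-0.071,0,0,0,-0.5,-0.001,0,-0.071,0,0,0,-0.5,-0.001,0,-0.071,0,0,0,-0.5,-0.001,0,-0.071,0,0,0,-0.5,-0.001,0,-0.071,0,0,0,-0.5,-0.065,-0.014,-0.017,0,0,-0.018,-0.5,-0.063,-0.022,-0.017,0,0,-0.018,-0.5,-0.06,-0.029,-0.017,0,0,-0.018,-0.5,-0.057,-0.035,-0.017,0,0,-0.018,-0.5,-0.052,-0.042,-0.017,0,0,-0.018,-0.5,-0.047,-0.047,-0.017,0,0,-0.018,-0.5,-0.042,-0.05,0.003,0,0,-0.017,-0.5])

```text
t: 5.88
tcp_pos: [0.5356, 0.1664, 0.2327]
tool_rot: [0.358, 0.934, 0.001, 0.002]
force: [0.3, -0.8, -0.5]
finger_gap: 0.511
gripper_force: 61.8
```

>>> servo_tool(commands=[-0.037,-0.055,0.003,0,0,-0.017,-0.5,-0.03,-0.058,0.003,0,0,-0.017,-0.5,-0.024,-0.061,0.003,0,0,-0.017,-0.5,-0.017,-0.063,0.003,0,0,-0.017,-0.5,-0.01,-0.065,0.003,0,0,-0.017,-0.5,0,0,0.04,0,0,0,-0.5,0,0,0.04,0,0,0,-0.5,0,0,0.04,0,0,0,-0.5,0,0,0,0,0,0,-0.5,0,0,0,0,0,0,-0.5])

```text
t: 6.72
tcp_pos: [0.5097, 0.0055, 0.1625]
tool_rot: [0.102, 0.995, 0.0, -0.001]
force: [-0.0, -0.4, -0.2]
finger_gap: 0.509
gripper_force: 61.8
```

Run:
```python
from h import *
s=manip.sense();print(cur(),s["force"],s["finger_gap"],s["gripper_force"],s["t"])
w=manip.snapshot("wrist");save("w2.png",w["img"])
t=manip.snapshot("top");save("top2.png",t["img"])
a=np.hstack([cv2.resize(w["img"],(480,360)),cv2.resize(t["img"][180:330,250:380],(312,360))]);save("c2.png",a)
```

```text
[0.50972864 0.00549386 0.16248335 2.93805079] [-0.03522866 -0.38995281 -0.22869874] 0.5086615745445908 61.79660528898239 6.7167
```

View pics/c2.png

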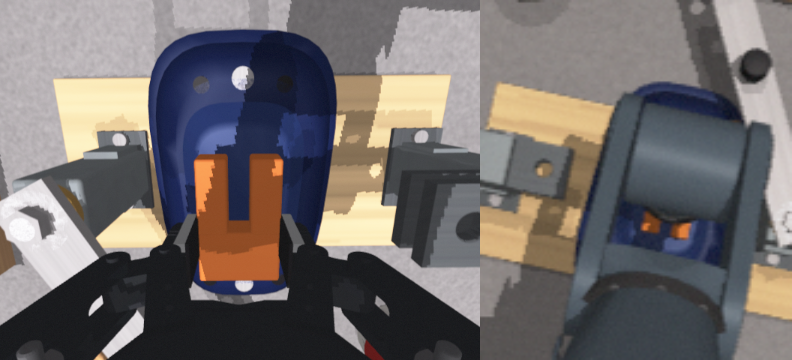

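The packer is held between the pads above the boss, at left-panel (240,215). I'll measure its true centre in the hand, then lower.

Run:
```python
from h import *
w=manip.snapshot("wrist")
h=cv2.cvtColor(w["img"][:,:,::-1].copy(),cv2.COLOR_BGR2HSV);m=cv2.inRange(h,(4,120,60),(19,255,255))
n,l,st,_=cv2.connectedComponentsWithStats(m)
# central big blob
i=max(range(1,n),key=lambda k:st[k,4]*(abs(st[k,0]+st[k,2]/2-320)<60));print(st[i])
cs,_=cv2.findContours((l==i).astype(np.uint8),0,1)
P=np.array([atz(w,u,v,.175)[:2] for u,v in max(cs,key=cv2.contourArea)[:,0]],np.float32)*1000
print(cv2.minAreaRect(P))
# fork hole, pivot seen by wrist: predicted pixels
for X in([.5307,.1291,.17],[.4833,-.1165,.168]):print(proj(w,X))
```

```text
[  259   205   119   170 16320]
((501.10247802734375, 7.259910583496094), (44.762874603271484, 72.36693572998047), 78.6204605102539)
[620.89566667 299.94795717]
[ 21.88960034 304.78860574]
```

>>> servo_tool(commands=[-0.008,0,0.02,0,0,-0.002,-0.5,0,0,0.026,0,0,0,-0.5,0,0,0.01,0,0,0,-0.5,0,0,0.004,0,0,0,-0.5,0,0,0.004,0,0,0,-0.5,0,0,0,0,0,0,-0.5,0,0,0,0,0,0,-0.5])

```text
t: 7.45
tcp_pos: [0.5147, 0.0045, 0.1311]
tool_rot: [0.095, 0.995, -0.0, 0.0]
force: [0.1, -0.4, -0.7]
finger_gap: 0.503
gripper_force: 61.8
```

>>> servo_tool(commands=[0,0,0.004,0,0,0,-0.5,0,0,0,0,0,0,-0.5,0,0,0,0,0,0,-0.5])

```text
t: 7.7
tcp_pos: [0.5145, 0.0045, 0.1289]
tool_rot: [0.095, 0.995, -0.0, 0.0]
force: [0.1, -0.3, -1.3]
finger_gap: 0.508
gripper_force: 61.8
```

>>> servo_tool(commands=[0,0,0.004,0,0,0,-0.5,0,0,0,0,0,0,-0.5,0,0,0,0,0,0,-0.5])

```text
t: 7.95
tcp_pos: [0.5144, 0.0046, 0.1267]
tool_rot: [0.095, 0.995, 0.0, -0.0]
force: [0.1, -0.1, -0.4]
finger_gap: 0.507
gripper_force: 61.8
```

>>> servo_tool(commands=[0,0,0.004,0,0,0,-0.5,0,0,0,0,0,0,-0.5,0,0,0,0,0,0,-0.5])

```text
t: 8.2
tcp_pos: [0.5143, 0.0046, 0.1247]
tool_rot: [0.095, 0.995, 0.0, -0.0]
force: [0.3, -0.4, -0.5]
finger_gap: 0.506
gripper_force: 61.8
```

>>> servo_tool(commands=[0,0,0.004,0,0,0,-0.5,0,0,0,0,0,0,-0.5,0,0,0,0,0,0,-0.5])

```text
t: 8.45
tcp_pos: [0.5147, 0.0045, 0.1232]
tool_rot: [0.095, 0.995, -0.0, 0.0]
force: [-0.7, -0.7, 4.3]
finger_gap: 0.508
gripper_force: 62.3
```

>>> servo_tool(commands=[0,0,0.004,0,0,0,-0.5,0,0,0,0,0,0,-0.5,0,0,0,0,0,0,-0.5])

```text
t: 8.7
tcp_pos: [0.5147, 0.0045, 0.1231]
tool_rot: [0.095, 0.995, -0.0, 0.001]
force: [-3.4, -0.1, 19.4]
finger_gap: 0.508
gripper_force: 63.8
```

Contact came at TCP z 0.123, so the pad is about 0.1175 m up and the gap about 32.5 mm. That calls for orange 18 plus green 12 = 30. I'll release, rise and check.

>>> servo_tool(commands=[0,0,-0.003,0,0,0,-0.5,0,0,0,0,0,0,0.5,0,0,0,0,0,0,0.6,0,0,0,0,0,0,0.6,0,0,-0.02,0,0,0,0.6,0,0,-0.06,0,0,0,1,0,0,-0.07,0,0,0,1,0,0,-0.07,0,0,0,1])

```text
t: 9.37
tcp_pos: [0.5137, 0.0047, 0.2332]
tool_rot: [0.095, 0.995, 0.0, -0.001]
force: [1.8, 0.7, 0.7]
finger_gap: 0.999
gripper_force: 0.0
```

Run:
```python
from h import *
c=cur();print(c,manip.sense()["t"])
plan([(.50,.15,.26,2.3,1),(.4735,.402,.12,1.60,1),(.4735,.402,.015,1.60,1,4)])
w=manip.snapshot("wrist");save("w3.png",w["img"])
h=cv2.cvtColor(w["img"][:,:,::-1].copy(),cv2.COLOR_BGR2HSV);m=cv2.inRange(h,(4,120,60),(19,255,255))
n,l,st,_=cv2.connectedComponentsWithStats(m)
for i in range(1,n):
    if st[i,4]>800:
        cs,_=cv2.findContours((l==i).astype(np.uint8),0,1)
        P=np.array([atz(w,u,v,.1355)[:2] for u,v in max(cs,key=cv2.contourArea)[:,0]],np.float32)*1000
        print(st[i],cv2.minAreaRect(P))
```

```text
[0.5136692  0.00468512 0.23324005 2.95071723] 9.3667
CALL 12 [0.0137, 0.0467, -0.0089, 0, 0, 0.0173, 1, 0.0186, 0.0449, -0.0089, 0, 0, 0.0173, 1, 0.0234, 0.0427, -0.0089, 0, 0, 0.0172, 1, 0.0279, 0.0399, -0.0089, 0, 0, 0.0173, 1, 0.032, 0.0366, -0.009, 0, 0, 0.0172, 1, 0.0358, 0.0329, -0.0089, 0, 0, 0.0173, 1, 0.0514, 0.037, 0.035, 0, 0, 0.0139, 1, 0.0544, 0.0324, 0.035, 0, 0, 0.0139, 1, 0.0571, 0.0275, 0.035, 0, 0, 0.0139, 1, 0.0592, 0.0225, 0.035, 0, 0, 0.0139, 1, 0.061, 0.0172, 0.035, 0, 0, 0.0139, 1, 0.0622, 0.0118, 0.035, 0, 0, 0.014, 1]
CALL 6 [0.0631, 0.0063, 0.035, 0, 0, 0.0139, 1, 0.0633, 0.0007, 0.035, 0, 0, 0.014, 1, 0, 0, 0.0525, 0, 0, -0, 1, 0, 0, 0.0525, 0, 0, -0, 1, 0, 0, 0.0525, 0, 0, -0, 1, 0, 0, 0.0525, 0, 0, -0, 1]
end [0.4735 0.402  0.015  1.5998]
[ 285  182   67  102 5604] ((506.24530029296875, 5.866031646728516), (45.42515563964844, 71.841796875), 79.77061462402344)
```

>>> servo_tool(commands=[0.014,0.047,-0.009,0,0,0.017,1,0.019,0.045,-0.009,0,0,0.017,1,0.023,0.043,-0.009,0,0,0.017,1,0.028,0.04,-0.009,0,0,0.017,1,0.032,0.037,-0.009,0,0,0.017,1,0.036,0.033,-0.009,0,0,0.017,1,0.051,0.037,0.035,0,0,0.014,1,0.054,0.032,0.035,0,0,0.014,1,0.057,0.028,0.035,0,0,0.014,1,0.059,0.022,0.035,0,0,0.014,1,0.061,0.017,0.035,0,0,0.014,1,0.062,0.012,0.035,0,0,0.014,1])

```text
t: 10.42
tcp_pos: [0.4784, 0.3402, 0.1537]
tool_rot: [0.63, 0.776, 0.0, 0.0]
force: [0.7, 0.1, 0.4]
finger_gap: 0.998
gripper_force: 0.0
```

>>> servo_tool(commands=[0.063,0.006,0.035,0,0,0.014,1,0.063,0.001,0.035,0,0,0.014,1,0,0,0.03,0,0,0,1,0,0,0,0,0,0,1])

```text
t: 10.75
tcp_pos: [0.4691, 0.402, 0.101]
tool_rot: [0.693, 0.721, -0.003, -0.001]
force: [-1.1, -0.6, -0.6]
finger_gap: 0.997
gripper_force: 0.0
```

Run:
```python
from h import *
c=cur();print(c,manip.sense()["t"])
w=manip.snapshot("wrist")
h=cv2.cvtColor(w["img"][:,:,::-1].copy(),cv2.COLOR_BGR2HSV);m=cv2.inRange(h,(50,90,40),(85,255,255))
cs,_=cv2.findContours(m,0,1);k=max(cs,key=cv2.contourArea)
P=np.array([atz(w,u,v,.012)[:2] for u,v in k[:,0]],np.float32)*1000;r=cv2.minAreaRect(P);print(r)
plan([(.4735,.402,.008,1.60,1,4)])
```

```text
[0.46913866 0.40201999 0.1010458  1.60948597] 10.75
((472.0556945800781, 409.42132568359375), (44.34303665161133, 69.85163116455078), 2.004578113555908)
CALL 4 [0.0003, 0.0017, 0.0473, 0, 0, 0.0003, 1, 0.0003, 0.0017, 0.0473, 0, 0, 0.0003, 1, 0.0003, 0.0018, 0.0472, 0, 0, 0.0004, 1, 0.0004, 0.0017, 0.0473, 0, 0, 0.0003, 1]
end [0.4735 0.402  0.008  1.6   ]
```

>>> servo_tool(commands=[0.002,0.002,0.049,0,0,0,1,0.002,0.001,0.049,0,0,0,1,0,0,0.049,0,0,0,1,0,0,0.045,0,0,0,1,0,0,0,0,0,0,0.4,0,0,0,0,0,0,-0.5,0,0,0,0,0,0,-0.5,0,0,0,0,0,0,-0.5,0,0,0,0,0,0,-0.5,0,0,0,0,0,0,-0.5], force=60)

```text
t: 11.63
tcp_pos: [0.4737, 0.4042, 0.0121]
tool_rot: [0.695, 0.719, 0.001, -0.0]
force: [-3.3, -0.6, 10.8]
finger_gap: 0.251
gripper_force: 5.6
```

Run:
```python
from h import *
s=manip.sense();print(cur(),s["force"],s["finger_gap"],s["gripper_force"])
c=cur()
plan([(c[0],c[1]-.002,.18,1.62,-.5),(.49,.2,.23,2.3,-.5),(.512,.0054,.22,2.951,-.5),(.512,.0054,.19,2.951,-.5)])
```

```text
[0.47367565 0.40419666 0.0121362  1.6059384 ] [-3.34573253 -0.5795424  10.84587061] 0.2512393345903263 5.579328615494887
CALL 12 [-0.0008, -0, -0.0671, 0, 0, -0.0004, -0.5, -0.0008, -0, -0.0672, 0, 0, -0.0005, -0.5, -0.0008, -0.0001, -0.0671, 0, 0, -0.0004, -0.5, -0.0008, -0, -0.0672, 0, 0, -0.0005, -0.5, -0.0008, -0.0001, -0.0671, 0, 0, -0.0004, -0.5, -0.0676, 0.0021, -0.0167, 0, 0, -0.018, -0.5, -0.0674, -0.0055, -0.0167, 0, 0, -0.0181, -0.5, -0.0663, -0.0131, -0.0167, 0, 0, -0.018, -0.5, -0.0644, -0.0205, -0.0166, 0, 0, -0.0181, -0.5, -0.0617, -0.0277, -0.0167, 0, 0, -0.018, -0.5, -0.0582, -0.0345, -0.0166, 0, 0, -0.0181, -0.5, -0.0533, -0.0378, 0.0033, 0, 0, -0.0173, -0.5]
CALL 6 [-0.0488, -0.0433, 0.0033, 0, 0, -0.0173, -0.5, -0.0439, -0.0483, 0.0033, 0, 0, -0.0172, -0.5, -0.0384, -0.0528, 0.0034, 0, 0, -0.0173, -0.5, -0.0324, -0.0567, 0.0033, 0, 0, -0.0172, -0.5, -0.0261, -0.0598, 0.0034, 0, 0, -0.0173, -0.5, -0, 0, 0.06, 0, 0, 0, -0.5]
end [0.512  0.0054 0.19   2.9512]
```

The fingers closed over the top of the green packer because they were too high. I'll lift, reopen and take it lower.

>>> servo_tool(commands=[0,0,-0.024,0,0,0,-0.5,0,0,0,0,0,0,1,0,0,0,0,0,0,1,0,0,0,0,0,0,1,0,0,0,0,0,0,1,0,0,0.025,0,0,0,1,0,0,0.025,0,0,0,1,0,0,0,0,0,0,0.6,0,0,0,0,0,0,0.2,0,0,0,0,0,0,-0.1,0,0,0,0,0,0,-0.1,0,0,0,0,0,0,-0.1])

```text
t: 12.63
tcp_pos: [0.4744, 0.4042, -0.0018]
tool_rot: [0.694, 0.72, 0.001, 0.0]
force: [-0.7, -1.2, 16.9]
finger_gap: 0.505
gripper_force: 69.1
```

>>> servo_tool(commands=[0,0,-0.07,0,0,0,-0.5,0,0,-0.07,0,0,0,-0.5,0,0,-0.07,0,0,0,-0.5,0,0,-0.07,0,0,0,-0.5,0,0,-0.07,0,0,0,-0.5,-0.068,0.002,-0.022,0,0,-0.018,-0.5,-0.067,-0.006,-0.022,0,0,-0.018,-0.5,-0.066,-0.013,-0.022,0,0,-0.018,-0.5,-0.064,-0.021,-0.022,0,0,-0.018,-0.5,-0.062,-0.028,-0.022,0,0,-0.018,-0.5,-0.058,-0.034,-0.022,0,0,-0.018,-0.5,-0.053,-0.038,0.003,0,0,-0.017,-0.5])

```text
t: 13.63
tcp_pos: [0.4902, 0.1674, 0.2369]
tool_rot: [0.364, 0.932, 0.001, 0.002]
force: [0.3, 0.3, -0.3]
finger_gap: 0.507
gripper_force: 61.6
```

>>> servo_tool(commands=[-0.049,-0.043,0.003,0,0,-0.017,-0.5,-0.044,-0.048,0.003,0,0,-0.017,-0.5,-0.038,-0.053,0.003,0,0,-0.017,-0.5,-0.032,-0.057,0.003,0,0,-0.017,-0.5,-0.026,-0.06,0.003,0,0,-0.017,-0.5,0,0,0.04,0,0,0,-0.5,0,0,0.04,0,0,0,-0.5,0,0,0,0,0,0,-0.5,0,0,0,0,0,0,-0.5])

```text
t: 14.38
tcp_pos: [0.5029, 0.0064, 0.1864]
tool_rot: [0.108, 0.994, 0.0, -0.002]
force: [0.9, 0.4, -0.9]
finger_gap: 0.513
gripper_force: 61.6
```

Run:
```python
from h import *
s=manip.sense();c=cur();print(c,s["force"],s["finger_gap"],s["gripper_force"],s["t"])
w=manip.snapshot("wrist");save("w4.png",w["img"])
h=cv2.cvtColor(w["img"][:,:,::-1].copy(),cv2.COLOR_BGR2HSV);m=cv2.inRange(h,(50,90,30),(85,255,255))
cs,_=cv2.findContours(m,0,1);k=max(cs,key=cv2.contourArea)
P=np.array([atz(w,u,v,c[2]+.0138)[:2] for u,v in k[:,0]],np.float32)*1000;print(cv2.minAreaRect(P),cv2.boundingRect(k))
```

```text
[0.50285952 0.00644073 0.18642685 2.92530064] [ 0.86578027  0.37159508 -0.86146855] 0.5131277800031906 61.61292493343353 14.3833
((495.33251953125, 7.916343688964844), (44.50550842285156, 70.0821304321289), 77.57896423339844) (259, 216, 120, 166)
```

>>> servo_tool(commands=[-0.011,0.001,0.03,0,0,-0.004,-0.5,-0.011,0,0.04,0,0,0,-0.5,0,0,0.02,0,0,0,-0.5,0,0,0.006,0,0,0,-0.5,0,0,0,0,0,0,-0.5,0,0,0.004,0,0,0,-0.5,0,0,0,0,0,0,-0.5,0,0,0,0,0,0,-0.5])

```text
t: 15.1
tcp_pos: [0.515, 0.0046, 0.1381]
tool_rot: [0.095, 0.995, -0.0, 0.001]
force: [0.8, -0.0, -0.4]
finger_gap: 0.509
gripper_force: 61.6
```

>>> servo_tool(commands=[0,0,0.004,0,0,0,-0.5,0,0,0,0,0,0,-0.5,0,0,0,0,0,0,-0.5])

```text
t: 15.35
tcp_pos: [0.5148, 0.0046, 0.1355]
tool_rot: [0.095, 0.995, -0.0, 0.0]
force: [0.1, -0.1, -0.4]
finger_gap: 0.507
gripper_force: 61.6
```

>>> servo_tool(commands=[0,0,0.003,0,0,0,-0.5,0,0,0,0,0,0,-0.5,0,0,0,0,0,0,-0.5])

```text
t: 15.6
tcp_pos: [0.5149, 0.0045, 0.1338]
tool_rot: [0.095, 0.995, -0.0, 0.0]
force: [0.2, -0.6, -0.1]
finger_gap: 0.512
gripper_force: 61.9
```

>>> servo_tool(commands=[0,0,0.002,0,0,0,-0.5,0,0,0,0,0,0,-0.5,0,0,0,0,0,0,-0.5])

```text
t: 15.85
tcp_pos: [0.515, 0.0045, 0.1337]
tool_rot: [0.095, 0.995, -0.0, 0.0]
force: [-1.7, -0.2, 6.7]
finger_gap: 0.506
gripper_force: 63.1
```

Contact came at 0.1338, as predicted, so the stack top is at about 147.6 mm (2.4 mm of play). I'll release and check.

>>> servo_tool(commands=[0,0,0,0,0,0,0,0,0,0,0,0,0,0.4,0,0,0,0,0,0,0.6,0,0,-0.02,0,0,0,0.6,0,0,-0.06,0,0,0,1,0,0,-0.07,0,0,0,1,0,0,-0.07,0,0,0,1,0,0,0,0,0,0,1])

```text
t: 16.52
tcp_pos: [0.5191, 0.0039, 0.2498]
tool_rot: [0.095, 0.995, -0.001, 0.007]
force: [1.0, -1.4, 1.5]
finger_gap: 1.002
gripper_force: 0.0
```

Run:
```python
from h import *
c=cur();print(c,manip.sense()["t"])
w=manip.snapshot("wrist");save("w5.png",w["img"])
h=cv2.cvtColor(w["img"][:,:,::-1].copy(),cv2.COLOR_BGR2HSV)
for lo,hi,z in (((50,90,30),(85,255,255),.1476),((4,120,60),(19,255,255),.1355)):
    cs,_=cv2.findContours(cv2.inRange(h,lo,hi),0,1);k=max([k for k in cs if abs(k[:,0,0].mean()-320)<80],key=cv2.contourArea)
    P=np.array([atz(w,u,v,z)[:2] for u,v in k[:,0]],np.float32)*1000;print(cv2.minAreaRect(P),cv2.boundingRect(k))
pic=manip.snapshot("top");save("top5.png",pic["img"]);sc=manip.snapshot("scene")
# bar angle from dark knob (top cam) : report blobs near the predicted knob
save("c5.png",np.hstack([cv2.resize(w["img"],(480,360)),cv2.resize(pic["img"][130:310,240:400],(320,360))]))
save("sc5.png",cv2.resize(sc["img"][210:310,240:380],(784,560),interpolation=2))
b=manip.look_for(w,"bar_knob");print([(round(x["conf"],2),np.round(x["box"])) for x in b[:3]],proj(w,[.6319,-.0702,.204]))
```

```text
[0.51907218 0.00387682 0.24975351 2.95108485] 16.5167
((508.3385009765625, 5.595579147338867), (44.594268798828125, 69.30259704589844), 79.23493194580078) (286, 176, 65, 97)
((510.2664489746094, 5.215662002563477), (11.800796508789062, 6.804026126861572), 79.06466674804688) (310, 220, 17, 10)
[(0.91, array([ 98., 184., 189., 233.]))] [240.25975289 447.3866734 ]
```

View pics/c5.png

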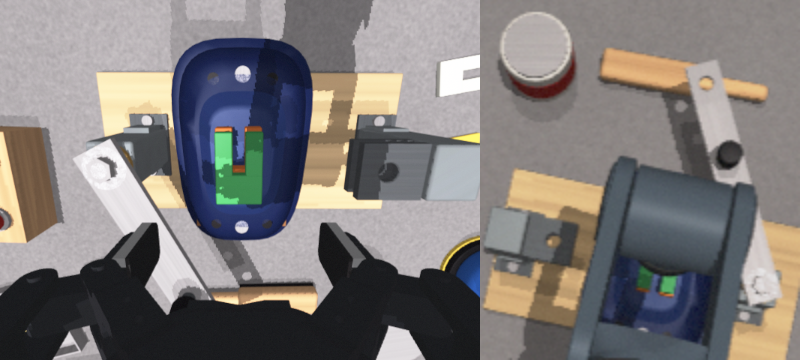

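The green packer sits on the orange one at left-panel (240,165), its centre measured at (0.508, 0.006), within 2 mm of the spot. The bar is untouched. Next I'll grip the knob across the bar.

Run:
```python
from h import *
plan([(.632,-.072,.25,.29,1),(.632,-.072,.174,.29,1,3)])
```

```text
CALL 12 [-0.0114, -0.0046, -0.0007, 0, 0, 0.0184, 1, -0.0118, -0.0033, -0.0007, 0, 0, 0.0184, 1, -0.0121, -0.0019, -0.0007, 0, 0, 0.0184, 1, -0.0122, -0.0005, -0.0007, 0, 0, 0.0184, 1, -0.0122, 0.0009, -0.0007, 0, 0, 0.0184, 1, -0.012, 0.0024, -0.0007, 0, 0, 0.0184, 1, -0.0117, 0.0037, -0.0007, 0, 0, 0.0184, 1, -0.0112, 0.005, -0.0007, 0, 0, 0.0184, 1, -0.0105, 0.0063, -0.0007, 0, 0, 0.0184, 1, -0.0097, 0.0075, -0.0007, 0, 0, 0.0184, 1, -0.0088, 0.0085, -0.0007, 0, 0, 0.0184, 1, -0.0077, 0.0095, -0.0007, 0, 0, 0.0184, 1]
CALL 12 [-0.0066, 0.0103, -0.0007, 0, 0, 0.0184, 1, -0.0054, 0.011, -0.0006, 0, 0, 0.0184, 1, -0.0041, 0.0116, -0.0007, 0, 0, 0.0184, 1, -0.0027, 0.012, -0.0006, 0, 0, 0.0184, 1, -0.0013, 0.0122, -0.0007, 0, 0, 0.0184, 1, 0.0001, 0.0123, -0.0006, 0, 0, 0.0184, 1, 0.0016, 0.0121, -0.0007, 0, 0, 0.0185, 1, 0.0029, 0.0119, -0.0006, 0, 0, 0.0184, 1, 0.0043, 0.0115, -0.0007, 0, 0, 0.0185, 1, 0.0056, 0.0109, -0.0006, 0, 0, 0.0184, 1, 0.0069, 0.0102, -0.0007, 0, 0, 0.0185, 1, -0, -0, 0.0507, 0, 0, -0, 1]
CALL 2 [-0, -0, 0.0507, 0, 0, -0, 1, -0, -0, 0.0506, 0, 0, -0, 1]
end [ 0.632  -0.072   0.174   0.2899]
```

>>> servo_tool(commands=[-0.011,-0.005,0,0,0,0.018,1,-0.012,-0.003,0,0,0,0.018,1,-0.012,-0.002,0,0,0,0.018,1,-0.012,0,0,0,0,0.018,1,-0.012,0.001,0,0,0,0.018,1,-0.012,0.002,0,0,0,0.018,1,-0.012,0.004,0,0,0,0.018,1,-0.011,0.005,0,0,0,0.018,1,-0.01,0.006,0,0,0,0.018,1,-0.01,0.008,0,0,0,0.019,1,-0.009,0.009,0,0,0,0.019,1,-0.008,0.01,0,0,0,0.019,1])

```text
t: 17.72
tcp_pos: [0.5762, -0.0345, 0.2405]
tool_rot: [0.708, 0.706, -0.001, -0.002]
force: [0.5, -0.1, 0.3]
finger_gap: 1.001
gripper_force: 0.0
```

>>> servo_tool(commands=[-0.007,0.01,0,0,0,0.019,1,-0.005,0.011,0,0,0,0.019,1,-0.004,0.012,0,0,0,0.019,1,-0.003,0.012,0,0,0,0.019,1,-0.001,0.012,0,0,0,0.019,1,0,0.012,0,0,0,0.018,1,0.002,0.012,0,0,0,0.018,1,0.003,0.012,0,0,0,0.018,1,0.004,0.012,0,0,0,0.018,1,0.006,0.011,0,0,0,0.018,1,0.007,0.01,0,0,0,0.018,1,0,0,0,0,0,0,1])

```text
t: 18.72
tcp_pos: [0.634, -0.0715, 0.2404]
tool_rot: [0.989, 0.148, -0.002, -0.001]
force: [0.2, -1.6, 0.1]
finger_gap: 0.999
gripper_force: 0.0
```

Run:
```python
from h import *
c=cur();print(c,manip.sense()["t"],manip.sense()["q"].round(2))
w=manip.snapshot("wrist");save("w6.png",w["img"])
# fit the knob: dark blob near prediction
print(proj(w,[.632,-.072,.204]),proj(w,[.632,-.072,.17]))
g=cv2.cvtColor(w["img"],cv2.COLOR_RGB2HSV)
u,v=proj(w,[.632,-.072,.187]).astype(int)
m=(g[:,:,2]<70).astype(np.uint8);n,l,st,ce=cv2.connectedComponentsWithStats(m)
for i in range(1,n):
    if st[i,4]>300:print(st[i],ce[i].round())
plan([(.632,-.072,.174,.29,1,3)])
```

```text
[ 0.63398097 -0.07149217  0.24037474  0.29683796] 18.7167 [-0.29  0.54  1.39 -0.    1.22  0.99]
[319.24689138 275.40858976] [319.1931052  255.59964819]
[458 118  28 115 450] [472. 173.]
[    0   184   640   296 77579] [303. 395.]
[ 293  236   51   61 2485] [318. 266.]
[  0 245  56  91 928] [ 31. 282.]
[   0  265   44   88 1537] [ 21. 301.]
CALL 3 [-0.0011, 0.0003, 0.0444, 0, 0, 0.0006, 1, -0.0011, 0.0003, 0.0444, 0, 0, 0.0006, 1, -0.001, 0.0002, 0.0444, 0, 0, 0.0006, 1]
end [ 0.632  -0.072   0.174   0.2898]
```

View pics/w6.png

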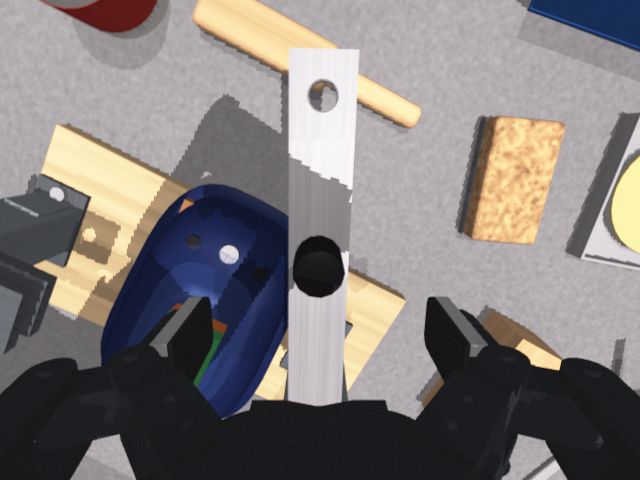

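The wrist picture shows the knob at (318,268) on the prediction, the bar hole at (323,96), and the bar straight along the tool. I'll descend and grip.

>>> servo_tool(commands=[-0.001,0,0.045,0,0,0.001,1,-0.001,0,0.045,0,0,0.001,1,-0.001,0,0.043,0,0,0,1,0,0,0,0,0,0,0,0,0,0,0,0,0,-0.6,0,0,0,0,0,0,-0.8,0,0,0,0,0,0,-0.8,0,0,0,0,0,0,-0.8], force=40)

```text
t: 19.43
tcp_pos: [0.6337, -0.0717, 0.1781]
tool_rot: [0.99, 0.143, 0.001, 0.001]
force: [0.7, -1.2, -1.2]
finger_gap: 0.331
gripper_force: 39.6
```

Run:
```python
from h import *
w=manip.snapshot("wrist")
s=manip.sense();c=cur();print(c,s["force"],s["finger_gap"],s["gripper_force"],s["t"])
piv=np.array([.4833,-.1165]);yaw=np.arctan2(.0474,.2456)
d=c[:2]-piv;r=np.linalg.norm(d);th=np.arctan2(d[0],d[1])-yaw;print("r",r,"theta",th)
N=14;way=[]
for k in range(1,N+1):
    t=th*(1-k/N);a=t+yaw
    way.append((piv[0]+.155*np.sin(a),piv[1]+.155*np.cos(a),c[2],c[3]+th*k/N,-.8))
plan(way)
```

```text
[ 0.63372038 -0.07170475  0.17809424  0.28708445] [ 0.39801989 -0.60913583  2.33914742] 0.32738282910378863 39.55735623836517 19.4833
r 0.15694873363689435 theta 1.0907060219931861
CALL 12 [-0.0049, -0.0241, -0, 0, 0, -0.0124, -0.8, -0.001, -0.0241, -0, 0, 0, -0.0124, -0.8, -0.001, -0.0242, -0, 0, 0, -0.0124, -0.8, -0.001, -0.0241, -0, 0, 0, -0.0124, -0.8, -0.001, -0.0241, -0, 0, 0, -0.0124, -0.8, -0.001, -0.0241, -0, 0, 0, -0.0124, -0.8, -0.001, -0.0242, -0, 0, 0, -0.0124, -0.8, -0.001, -0.0241, -0, 0, 0, -0.0124, -0.8, -0.001, -0.0241, -0, 0, 0, -0.0124, -0.8, -0.001, -0.0241, -0, 0, 0, -0.0124, -0.8, -0.001, -0.0241, -0, 0, 0, -0.0124, -0.8, -0.001, -0.0242, -0, 0, 0, -0.0124, -0.8]
CALL 2 [-0.001, -0.0241, -0, 0, 0, -0.0124, -0.8, -0.0009, -0.0241, -0, 0, 0, -0.0124, -0.8]
end [0.5127 0.0357 0.1781 1.3778]
```

>>> servo_tool(commands=[-0.002,-0.0241,0,0,0,-0.0124,-0.8,-0.001,-0.0241,0,0,0,-0.0124,-0.8,-0.001,-0.0241,0,0,0,-0.0124,-0.8,-0.001,-0.0241,0,0,0,-0.0124,-0.8,-0.001,-0.0241,0,0,0,-0.0124,-0.8,-0.001,-0.0241,0,0,0,-0.0124,-0.8,-0.001,-0.0241,0,0,0,-0.0124,-0.8,-0.001,-0.0241,0,0,0,-0.0124,-0.8,-0.001,-0.0241,0,0,0,-0.0124,-0.8,-0.001,-0.0241,0,0,0,-0.0124,-0.8,-0.001,-0.0241,0,0,0,-0.0124,-0.8,-0.001,-0.0241,0,0,0,-0.0124,-0.8])

```text
t: 20.48
tcp_pos: [0.5389, 0.0324, 0.1781]
tool_rot: [0.818, 0.575, 0.004, 0.0]
force: [4.6, 8.9, 1.9]
finger_gap: 0.323
gripper_force: 39.9
```

>>> servo_tool(commands=[-0.001,-0.0241,0,0,0,-0.0124,-0.8,-0.001,-0.0241,0,0,0,-0.0124,-0.8,0,0,0,0,0,0,-0.8,0,0,0,0,0,0,-0.8,0,0,0,0,0,0,-0.8])

```text
t: 20.9
tcp_pos: [0.5153, 0.0393, 0.1781]
tool_rot: [0.772, 0.635, 0.004, -0.0]
force: [3.4, 10.5, 2.4]
finger_gap: 0.325
gripper_force: 40.0
```

Run:
```python
from h import *
w=manip.snapshot("wrist");t=manip.snapshot("top");sc=manip.snapshot("scene")
s=manip.sense();c=cur();print(c,s["force"],s["finger_gap"],s["gripper_force"],s["t"])
piv=np.array([.4833,-.1165]);yaw=np.arctan2(.0474,.2456)
d=c[:2]-piv;print("r",np.linalg.norm(d),"theta",np.arctan2(d[0],d[1])-yaw, "fork px",proj(w,[.5307,.1291,.17]))
save("c7.png",np.hstack([cv2.resize(w["img"],(480,360)),cv2.resize(sc["img"][200:320,240:340],(300,360))]))
```

```text
[0.51541302 0.0392565  0.17805426 1.37697451] [ 3.08885564 11.50288114  2.57505648] 0.3245974103909245 40.03803491592407 21.05
r 0.15903249319389676 theta 0.012672818249996137 fork px [315.6471736  79.5409016]
```

View pics/c7.png

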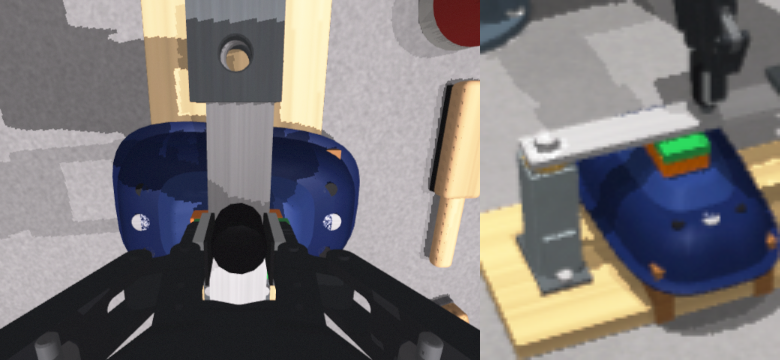

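The bar is closed over the packers (right panel: the green and orange stack sits under the bar). The fork hole shows at left-panel (235,54), a few pixels from the prediction, so I'll refine it with an enlarged composite.

Run:
```python
from h import *
import pickle
w=manip.snapshot("wrist");save("w7.png",w["img"]);pickle.dump({k:w[k] for k in("mtx","world_to_cam")},open("w7.pkl","wb"))
a=cv2.resize(w["img"][45:105,280:346],(440,400),interpolation=2)
t=cv2.cvtColor(cv2.imread("pics/top0.png"),cv2.COLOR_BGR2RGB)
b=cv2.resize(t[233:270,258:291],(356,400),interpolation=2)
save("c8.png",np.hstack([a,b]))
print(proj(w,[.5307,.1291,.17]),proj(w,[.5307,.1291,.158]))
```

```text
[315.27886211  79.54672733] [315.38864657  84.53849226]
```

View pics/c8.png

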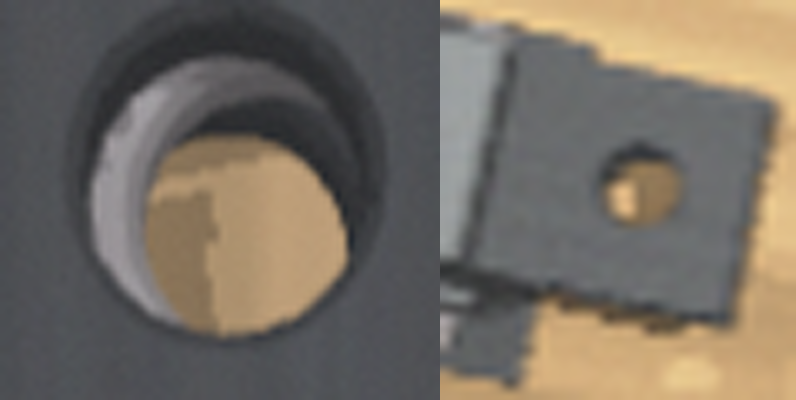

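Left crop: the fork hole's upper rim is centred at full pixel (313.9, 70.5). The bar hole's rim sits under it, about 1 mm towards jig +x, so the bar is well aligned. Right crop: the fork hole is at top-camera pixel (276.9, 250.2).

Run:
```python
from h import *
import pickle
W=pickle.load(open("w7.pkl","rb"));T=pickle.load(open("top.pkl","rb"))
print("wrist",atz(W,313.9,70.5,.17),"top",atz(T,276.85,250.2,.17), "sens", atz(W,313.9,75,.17),"cam",ray(W,320,240)[0])
# scene hole position prediction
sc=manip.snapshot("scene");
W2=pickle.load(open("w0.pkl","rb"));print("w0 fork?",proj(W2,[.5307,.1291,.17]))
# pin & spare, block in top0
t=cv2.imread("pics/top0.png");h=cv2.cvtColor(t,cv2.COLOR_BGR2HSV)
m=((h[:,:,0]<5)|(h[:,:,0]>174))&(h[:,:,1]>140)&(h[:,:,2]>70);m=m.astype(np.uint8)
n,l,st,ce=cv2.connectedComponentsWithStats(m)
for i in range(1,n):
    if 60<st[i,4]<2000:print("red",st[i],ce[i])
b=h[230:310,430:480];print()
c=manip.snapshot("wrist")
```

```text
wrist [0.53080744 0.13236805 0.17      ] top [0.53139918 0.1295149  0.17      ] sens [0.53049317 0.13079866 0.17      ] cam [0.52651879 0.10514374 0.32027328]
w0 fork? [276.63113574 453.92228921]
red [259 160  28  19 135] [274.98518519 172.82962963]
red [456 249  13  10  94] [462.45744681 253.53191489]
```

The wrist view (hand-eye) puts the fork hole at (0.531, 0.132). The pull at the knob agrees: the jig is about 3 mm farther in +y than the top camera said. Now I'll release the knob, rise and go over the block.

>>> servo_tool(commands=[0,0,0,0,0,0,0,0,0,0,0,0,0,0.2,0,0,0,0,0,0,0.2,0,0,-0.05,0,0,0,0.2,0,0,-0.07,0,0,0,0.2,-0.05,0,-0.05,0,0,0,0.2,-0.08,0,0,0,0,0,0.2,-0.08,0,0,0,0,0,0.2,-0.08,0,0,0,0,0,0.2,-0.08,0,0,0,0,0,0.2,-0.08,0.007,0,0,0,0,0.2,-0.08,0.02,0,0,0,0,0.2])

```text
t: 22.2
tcp_pos: [0.4735, -0.228, 0.2615]
tool_rot: [0.772, 0.635, -0.0, -0.001]
force: [0.5, 0.2, 0.1]
finger_gap: 0.599
gripper_force: 0.0
```

>>> servo_tool(commands=[-0.08,0.06,0,0,0,0,0.2,-0.08,0.06,0,0,0,0,0.2,-0.04,0.03,0,0,0,0,0.2,0,0,0,0,0,0,0.2,0,0,0,0,0,0,0.2])

```text
t: 22.62
tcp_pos: [0.5223, -0.3256, 0.2606]
tool_rot: [0.773, 0.635, -0.0, -0.0]
force: [0.3, -0.2, -0.2]
finger_gap: 0.6
gripper_force: 0.0
```

Run:
```python
from h import *
c=cur();print(c,manip.sense()["t"])
w=manip.snapshot("wrist");save("w9.png",w["img"])
g=cv2.cvtColor(w["img"],cv2.COLOR_RGB2HSV)
m=(((g[:,:,0]<5)|(g[:,:,0]>174))&(g[:,:,1]>140)&(g[:,:,2]>60)).astype(np.uint8)
n,l,st,ce=cv2.connectedComponentsWithStats(m)
for i in range(1,n):
    if st[i,4]>150:print("red",st[i],ce[i])
print(proj(w,[.5347,-.3202,.11]),proj(w,[.5347,-.3202,.07]))
for q in("pin","spare"):print(q,[(round(x["conf"],2),np.round(x["box"])) for x in manip.look_for(w,q)[:3]])
t=manip.snapshot("top");save("top9.png",t["img"])
```

```text
[ 0.52227265 -0.32558769  0.26062735  1.37508692] 22.6167
red [319 205  29  29 663] [333.10558069 219.05429864]
[333.36593498 216.50368062] [331.7093443  207.96917868]
pin [(0.73, array([315., 193.,  37.,  43.]))]
spare [(0.9, array([225., 189.,  40.,  44.]))]
```

Run:
```python
from h import *
from scipy.optimize import least_squares
w=manip.snapshot("wrist");c=cur()
a=np.linspace(0,2*np.pi,60)
def bb(x,y):
    P=np.array([proj(w,[x+.013*np.cos(t),y+.013*np.sin(t),z]) for t in a for z in(.11,.071)])
    return np.r_[P.min(0),P.max(0)]
r=least_squares(lambda v:bb(*v)-[319,205,348,234],[.5347,-.3202]);print(r.x,r.fun,bb(*r.x))
print(c,manip.sense()["t"])
x,y=r.x
plan([(x,y,.14,1.377,.2),(x,y,.08,1.377,.2,3)])
```

```text
[ 0.53345747 -0.32288835] [-0.93885728 -4.41834971  0.93755663  4.15287035] [318.06114272 200.58165029 348.93755663 238.15287035]
[ 0.52221243 -0.32254943  0.26147118  1.37860226] 22.8667
CALL 7 [0.0009, 0.0056, 0.0607, 0, 0, 0.0001, 0.2, 0.0009, 0.0055, 0.0607, 0, 0, 0.0001, 0.2, 0.0009, 0.0056, 0.0608, 0, 0, 0, 0.2, 0.0009, 0.0055, 0.0607, 0, 0, 0.0001, 0.2, 0, 0, 0.04, 0, 0, -0, 0.2, 0, 0, 0.04, 0, 0, -0, 0.2, 0, 0, 0.04, 0, 0, -0, 0.2]
end [ 0.5335 -0.3229  0.08    1.3767]
```

Run:
```python
from h import *
w=manip.snapshot("wrist");c=cur()
g=cv2.cvtColor(w["img"],cv2.COLOR_RGB2HSV)
m=(((g[:,:,0]<6)|(g[:,:,0]>172))&(g[:,:,1]>120)&(g[:,:,2]>35)).astype(np.uint8)
n,l,st,ce=cv2.connectedComponentsWithStats(m)
i=1+np.argmax(st[1:,4]);print(st[i],ce[i])
a=np.linspace(0,2*np.pi,60)
for y in(-.324,-.321,-.318):
  for z in(.11,.071):
    P=np.array([proj(w,[.5335+.013*np.cos(t),y+.013*np.sin(t),z]) for t in a]);print(y,z,P.min(0).round(1),P.max(0).round(1))
v0=g[190:250,333];print([(190+k,*map(int,v0[k])) for k in range(0,60,3)]);print(c)
```

```text
[320 203  29  35 755] [333.64503311 221.21721854]
-0.324 0.11 [318.1 209.2] [348.9 239.3]
-0.324 0.071 [318.1 201.6] [345.5 228.6]
-0.321 0.11 [317.4 205.7] [348.3 235.9]
-0.321 0.071 [317.5 198.5] [345.  225.6]
-0.318 0.11 [316.7 202.2] [347.7 232.6]
-0.318 0.071 [316.9 195.4] [344.5 222.6]
[(190, 14, 108, 167), (193, 14, 109, 169), (196, 14, 109, 164), (199, 160, 11, 144), (202, 0, 35, 123), (205, 1, 203, 94), (208, 178, 87, 91), (211, 1, 195, 136), (214, 1, 184, 154), (217, 1, 186, 152), (220, 1, 193, 148), (223, 0, 191, 148), (226, 1, 168, 246), (229, 1, 174, 245), (232, 1, 180, 241), (235, 1, 187, 236), (238, 13, 113, 236), (241, 20, 89, 250), (244, 14, 68, 230), (247, 160, 9, 176)]
[ 0.52235783 -0.32268546  0.26159618  1.37860997]
```

>>> servo_tool(commands=[0.002,0.008,0.06,0,0,0,0.2,0.002,0.008,0.06,0,0,0,0.2,0,0.008,0.06,0,0,0,0.2,0,0,0.06,0,0,0,0.2,0,0,0.05,0,0,0,0.2,0,0,0.04,0,0,0,0.2,0,0,0.04,0,0,0,0.2,0,0,0,0,0,0,0.2,0,0,0,0,0,0,-0.5,0,0,0,0,0,0,-0.8,0,0,0,0,0,0,-0.9,0,0,0,0,0,0,-0.9], force=60)

```text
t: 23.92
tcp_pos: [0.5357, -0.3248, 0.078]
tool_rot: [0.772, 0.636, 0.0, 0.001]
force: [0.0, 0.0, 0.9]
finger_gap: 0.287
gripper_force: 58.9
```

>>> servo_tool(commands=[0,0,0,0,0,0,-0.9,0,0,0,0,0,0,-0.9])

```text
t: 24.08
tcp_pos: [0.5357, -0.3248, 0.0779]
tool_rot: [0.772, 0.636, 0.0, 0.001]
force: [-0.3, 0.5, 5.7]
finger_gap: 0.291
gripper_force: 59.0
```

Run:
```python
from h import *
c=cur()
plan([(c[0],c[1],.295,1.377,-.9),(.531,.130,.295,1.377,-.9)])
```

```text
CALL 12 [0, 0, -0.0724, 0, 0, 0, -0.9, 0, 0, -0.0724, 0, 0, 0, -0.9, 0, 0, -0.0723, 0, 0, 0, -0.9, 0, 0, -0.0724, 0, 0, 0, -0.9, 0, 0, -0.0723, 0, 0, 0, -0.9, 0, 0, -0.0724, 0, 0, 0.0001, -0.9, 0.0742, -0.0154, 0, 0, 0, -0, -0.9, 0.0742, -0.0154, 0, 0, 0, -0, -0.9, 0.0742, -0.0154, 0, 0, 0, -0, -0.9, 0.0742, -0.0154, 0, 0, 0, -0, -0.9, 0.0742, -0.0154, 0, 0, 0, -0, -0.9, 0.0743, -0.0154, 0, 0, 0, -0, -0.9]
CALL 6 [0.0742, -0.0153, 0, 0, 0, -0, -0.9, 0.0743, -0.0154, 0, 0, 0, -0, -0.9, 0.0742, -0.0153, 0, 0, 0, -0, -0.9, 0.0743, -0.0154, 0, 0, 0, -0, -0.9, 0.0742, -0.0153, 0, 0, 0, -0, -0.9, 0.0743, -0.0154, 0, 0, 0, -0, -0.9]
end [0.531  0.13   0.295  1.3768]
```

>>> servo_tool(commands=[0,0,-0.05,0,0,0,-0.9,0,0,-0.07,0,0,0,-0.9,0,0,-0.07,0,0,0,-0.9,0,0,-0.07,0,0,0,-0.9,0,0,-0.07,0,0,0,-0.9,0,0,-0.07,0,0,0,-0.9,0,0,-0.034,0,0,0,-0.9,0.05,-0.01,0,0,0,0,-0.9,0.07,-0.015,0,0,0,0,-0.9,0.07,-0.015,0,0,0,0,-0.9,0.07,-0.015,0,0,0,0,-0.9,0.07,-0.015,0,0,0,0,-0.9])

```text
t: 25.08
tcp_pos: [0.5314, -0.1541, 0.2931]
tool_rot: [0.772, 0.635, -0.0, -0.0]
force: [-0.1, 0.2, -2.0]
finger_gap: 0.287
gripper_force: 60.7
```

>>> servo_tool(commands=[0.075,-0.015,0,0,0,0,-0.9,0.075,-0.015,0,0,0,0,-0.9,0.075,-0.015,0,0,0,0,-0.9,0.075,-0.015,0,0,0,0,-0.9,0.075,-0.015,0,0,0,0,-0.9,0.075,-0.015,0,0,0,0,-0.9,0.06,-0.012,0,0,0,0,-0.9,0.04,-0.008,0,0,0,0,-0.9,0,0,0,0,0,0,-0.9,0,0,0,0,0,0,-0.9,0,0,0,0,0,0,-0.9])

```text
t: 26.0
tcp_pos: [0.5308, 0.1242, 0.2931]
tool_rot: [0.772, 0.636, -0.0, 0.0]
force: [0.7, -0.7, -1.8]
finger_gap: 0.281
gripper_force: 60.7
```

Run:
```python
from h import *
w=manip.snapshot("wrist");save("w10.png",w["img"]);s=manip.sense();c=cur();print(c,s["force"],s["finger_gap"],s["t"])
g=cv2.cvtColor(w["img"],cv2.COLOR_RGB2HSV)
m=(((g[:,:,0]<6)|(g[:,:,0]>172))&(g[:,:,1]>120)&(g[:,:,2]>35)).astype(np.uint8)
n,l,st,ce=cv2.connectedComponentsWithStats(m)
i=1+np.argmax(st[1:,4]);print(st[i],ce[i])
a=np.linspace(0,2*np.pi,60);zt=c[2]+.032
for k in(-.003,0,.003):
    x,y=c[0]+k*np.cos(c[3]),c[1]+k*np.sin(c[3])
    P=np.array([proj(w,[x+.013*np.cos(t),y+.013*np.sin(t),zt]) for t in a]);print(k,P.min(0).round(1),P.max(0).round(1),"tip",proj(w,[x,y,c[2]-.073]).round(1))
print("fork",proj(w,[.5308,.1324,.17]),proj(w,[.5314,.1295,.17]))
print(g[:,:,2][st[i,1]+st[i,3]-12:st[i,1]+st[i,3]+4,int(ce[i][0])])
save("c10.png",cv2.resize(w["img"][0:300,160:480],(640,600),interpolation=2))
```

```text
[0.53097239 0.1237842  0.2931526  1.37654201] [-0.3031317  -0.04478941 -1.54202125] 0.28238498623561226 26.05
[ 284  300   70   71 3926] [318.16479878 334.80387163]
-0.003 [285.2 319.1] [359.4 384.4] tip [320.7 258.2]
0 [285.  311.1] [359.7 377.2] tip [320.7 253.7]
0.003 [284.8 303. ] [360. 370.] tip [320.7 249.1]
fork [317.96280963 223.12704208] [319.46761226 226.62340808]
[122 124 122 123 123 123 123 122 121 121 120  91  44 100 201 233]
```

View pics/c10.png

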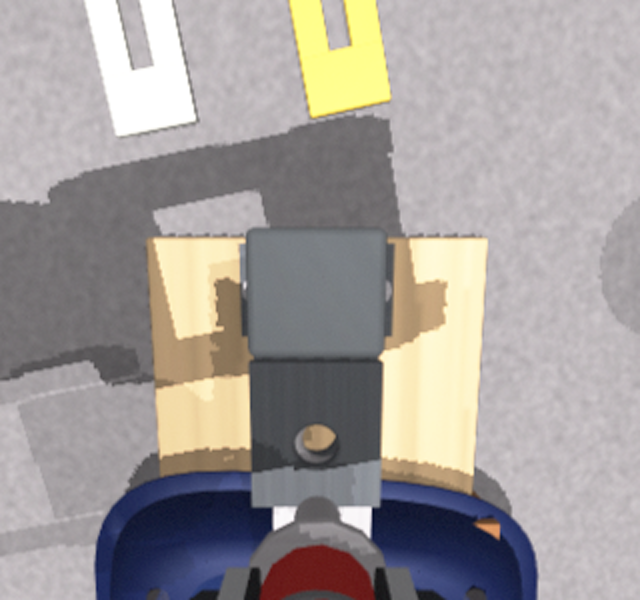

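In the crop the fork hole is at (316,442), full (318,221). The pin hangs upright with its tip at crop (317,500), full (318.5,250). The bar lies straight between the cheeks. I'll step about 6 mm along +y and lower to just above the fork.

>>> servo_tool(commands=[0.0126,-0.002,0.02,0,0,0,-0.9,0,0,0.03,0,0,0,-0.9,0,0,0.03,0,0,0,-0.9,0,0,0,0,0,0,-0.9,0,0,0,0,0,0,-0.9])

```text
t: 26.47
tcp_pos: [0.5307, 0.1305, 0.2521]
tool_rot: [0.773, 0.635, -0.001, -0.001]
force: [1.4, -0.3, -1.2]
finger_gap: 0.287
gripper_force: 60.7
```

Run:
```python
from h import *
w=manip.snapshot("wrist");save("w11.png",w["img"]);s=manip.sense();c=cur();print(c,s["force"],s["t"])
print("fork",proj(w,[.5308,.1324,.17]),"tip",proj(w,[c[0]-.0003,c[1]+.0028,c[2]-.073]))
g=cv2.cvtColor(w["img"],cv2.COLOR_RGB2GRAY)
r=g[195:262:3,292:348:4];
for k,row in enumerate(r):print(195+3*k,*["%3d"%v for v in row])
```

```text
[0.53147368 0.13061936 0.25313286 1.37631636] [-0.26591226 -0.28840566 -0.90823875] 26.5167
fork [320.23453155 246.11276408] tip [320.53235347 249.03743704]
195  59  64  56  56  57  62  59  57  57  56  57  56  63  56
198  74  73  72  76  73  73  74  70  74  76  74  74  71  74
201  78  75  73  77  77  77  78  74  76  78  80  76  75  78
204  77  75  75  77  76  77  78  76  76  79  77  76  75  76
207  78  76  74  79  76  73  76  78  73  77  76  77  75  76
210  77  77  76  79  76  74  77  76  77  78  78  75  74  76
213  79  76  72  77  77  76  76  76  77  79  77  76  77  76
216  77  76  76  77  74  75  78  75  76  80  76  77  76  77
219  77  75  75  77  78  75  76  77  76  80  77  78  75  76
222  78  74  74  76  76  76  76  76  75  80  76  78  77  75
225  77  74  74  78  74  76  78  76  74  80  75  75  77  75
228  79  74  72  79  75  75  76  76  72  78  77  76  77  76
231  67  57  75  69  75  76  76  73  72  77  77  78  77  76
234  59  57  58  61  63  72 126 148 137  72  77  75  76  77
237  60  59  59  60  57 115 148 147 160 157  73  76  75  76
240  61  56  58  62  67 111 149 153 161 155  56  76  77  76
243  59  57  61  58  85  98 146 158 159  49  54  68  59  68
246  60  58  59  58  64 107  66  49  52  56  53  60  58  59
249  59  58  56  61  53 105  91  91  81  83  51  59  60  57
252  61  56  57  60  59  93  89  90  93  64  55  59  57  58
255  64  57  60  59  92  95  88  91  92  97  59  59  59  86
258  60  65  99 112  94  93  92  93  93  94 106 127 125 126
261 130 127 125 109 103 118 123 124 131 106 108 126 125 126
```

>>> servo_tool(commands=[0.0026,0,0.01,0,0,0,-0.9,0,0,0.015,0,0,0,-0.9,0,0,0.015,0,0,0,-0.9,0,0,0.01,0,0,0,-0.9,0,0,0,0,0,0,-0.9,0,0,0,0,0,0,-0.9])

```text
t: 27.02
tcp_pos: [0.5312, 0.1325, 0.2278]
tool_rot: [0.772, 0.636, -0.0, -0.0]
force: [0.2, -0.7, -2.0]
finger_gap: 0.286
gripper_force: 60.7
```

>>> servo_tool(commands=[0,0,0.015,0,0,0,-0.9,0,0,0.015,0,0,0,-0.9,0,0,0.015,0,0,0,-0.9,0,0,0,0,0,0,-0.9,0,0,0,0,0,0,-0.9])

```text
t: 27.43
tcp_pos: [0.531, 0.1324, 0.205]
tool_rot: [0.772, 0.636, -0.001, -0.001]
force: [0.3, 0.1, -1.4]
finger_gap: 0.289
gripper_force: 60.9
```

>>> servo_tool(commands=[0,0,0.015,0,0,0,-0.9,0,0,0.015,0,0,0,-0.9,0,0,0,0,0,0,-0.9,0,0,0,0,0,0,-0.9])

```text
t: 27.77
tcp_pos: [0.531, 0.1324, 0.1901]
tool_rot: [0.772, 0.636, -0.001, -0.001]
force: [-1.2, 0.2, -1.3]
finger_gap: 0.284
gripper_force: 60.8
```

>>> servo_tool(commands=[0,0,0.01,0,0,0,-0.9,0,0,0.006,0,0,0,-0.9,0,0,0,0,0,0,-0.9,0,0,0,0,0,0,-0.9])

```text
t: 28.1
tcp_pos: [0.5318, 0.1325, 0.183]
tool_rot: [0.772, 0.636, 0.0, 0.0]
force: [-0.1, -1.4, -0.6]
finger_gap: 0.289
gripper_force: 61.2
```

One more small push to seat the collar, then release and rise.

>>> servo_tool(commands=[0,0,0.005,0,0,0,-0.9,0,0,0,0,0,0,-0.9,0,0,0,0,0,0,-0.9])

```text
t: 28.35
tcp_pos: [0.5319, 0.1325, 0.1829]
tool_rot: [0.772, 0.636, 0.001, 0.001]
force: [-2.9, -0.2, 14.6]
finger_gap: 0.284
gripper_force: 62.7
```

>>> servo_tool(commands=[0,0,0,0,0,0,-0.4,0,0,0,0,0,0,0,0,0,0,0,0,0,0.2,0,0,0,0,0,0,0.2,0,0,-0.03,0,0,0,0.2,0,0,-0.06,0,0,0,0.2,0,0,-0.07,0,0,0,0.2,0,0,-0.07,0,0,0,0.2,-0.06,0,0,0,0,0,0.2,-0.06,0,0,0,0,0,0.2,0,0,0,0,0,0,0.2,0,0,0,0,0,0,0.2])

```text
t: 29.35
tcp_pos: [0.5198, 0.0725, 0.2951]
tool_rot: [0.773, 0.635, -0.0, -0.0]
force: [-0.1, 0.5, 0.7]
finger_gap: 0.597
gripper_force: 0.0
```

Run:
```python
from h import *
w=manip.snapshot("wrist");save("w12.png",w["img"]);sc=manip.snapshot("scene");save("sc12.png",sc["img"]);c=cur();print(c,manip.sense()["t"])
g=cv2.cvtColor(w["img"],cv2.COLOR_RGB2HSV)
m=(((g[:,:,0]<6)|(g[:,:,0]>172))&(g[:,:,1]>120)&(g[:,:,2]>35)).astype(np.uint8)
n,l,st,ce=cv2.connectedComponentsWithStats(m)
for i in range(1,n):
    if st[i,4]>300:print(st[i],ce[i])
a=np.linspace(0,2*np.pi,60)
for z in(.215,.219,.175):
    P=np.array([proj(w,[.5308+.013*np.cos(t),.1330+.013*np.sin(t),z]) for t in a]);print(z,P.min(0).round(1),P.max(0).round(1))
g=cv2.cvtColor(sc["img"],cv2.COLOR_RGB2HSV)
m=(((g[:,:,0]<6)|(g[:,:,0]>172))&(g[:,:,1]>120)&(g[:,:,2]>35)).astype(np.uint8)
n,l,st,ce=cv2.connectedComponentsWithStats(m)
for i in range(1,n):
    if 20<st[i,4]<1500:print("scene",st[i],ce[i])
P=np.array([proj(sc,[.5308+.013*np.cos(t),.1330+.013*np.sin(t),z]) for t in a for z in (.175,.215)]);print("scene pred",P.min(0).round(1),P.max(0).round(1))
save("c12.png",np.hstack([cv2.resize(w["img"],(480,360)),cv2.resize(sc["img"][200:320,250:350],(300,360),interpolation=2)]))
```

```text
[0.51994877 0.07382222 0.29487502 1.37702018] 29.45
[ 499   15   71  101 2859] [523.27002448  75.34067856]
[ 299  132   41   42 1329] [318.586155   152.15500376]
0.215 [297.3 130.1] [340.3 174.4]
0.219 [297.  129.9] [340.7 175. ]
0.175 [300.6 132. ] [337.1 169.6]
scene [342 210  10  16 120] [346.65833333 217.75      ]
scene [391 294  35  28 550] [406.48909091 310.55454545]
scene pred [341.4 209.4] [351.3 226.4]
```

Run:
```python
from h import *
sc=manip.snapshot("scene");w=manip.snapshot("wrist")
for nm,p in(("scene",sc),("wrist",w)):
    g=cv2.cvtColor(p["img"],cv2.COLOR_RGB2HSV);m=cv2.inRange(g,(50,90,30),(85,255,255))
    n,l,st,ce=cv2.connectedComponentsWithStats(m)
    print(nm,[(st[i].tolist()) for i in range(1,n) if st[i,4]>15])
    jx=np.array([.982,-.19]);jy=np.array([.19,.982])
    for sx,sy in((1,1),(1,-1),(-1,1),(-1,-1)):
        q=np.array([.508,.006])+sx*.035*jx+sy*.0225*jy;print(sx,sy,proj(p,[*q,.1476]).round(1))
```

```text
scene [[298, 244, 19, 10, 134]]
1 1 [316.  247.3]
1 -1 [300.7 251. ]
-1 1 [306.6 233.3]
-1 -1 [291.7 236.8]
wrist [[343, 275, 20, 51, 989], [284, 276, 11, 20, 217], [284, 305, 12, 21, 226]]
1 1 [361.8 278.8]
1 -1 [360.3 325.5]
-1 1 [281.1 278.9]
-1 -1 [282.6 325.6]
```

The packers are still in place: green shows on both sides of the bar within 2 mm of the prediction. The pin is seated, with collar contact at z 0.170. Handing in.

```bash
python3 -c "
from station import manip
print(manip.sense()['t'],manip.sign_off())"
```

```text
the job is handed in; nothing more can be done
29.55 None
```

The job is handed in at 29.6 s: the orange 18 mm and green 12 mm packers are stacked on the pad with about 2.4 mm of play, the bar is closed, and the red pin is seated through fork and bar; no verdict was returned.

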